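# Hang the dipper measure on the empty hook of the sill carousel

### The arm

A 6-joint arm with a two-finger parallel gripper is mounted at the origin on the work surface. World frame = base frame: x ahead of the robot, y to its left, z up, the work surface at z = 0. Lengths are in m, angles in rad, forces in N, time in s.
With the tool pointing down it reaches from about 0.3 to 0.875 m from the base axis. Payload 6.4 kg.
Tool frame: the origin (TCP) lies midway between the tips of the shut fingers; the grasp point (between the pads) lies ctrl.grip_depth behind it (ctrl.grip_depth is the distance from the TCP to the grasp point, in m); x points along the fingers, y is the direction in which the jaws open and shut, and the axes are right-handed (so a half turn about x gives the same grasp; the last joint's range is limited). The gripper opens to 85 mm and grips with 20 to 120 N. Pads are 22 mm wide; open, the fingers measure 114 mm over their backs; the gripper's body (76 mm by 85 mm) begins 54 mm behind the grasp point. The pads swing forward as they close: fully open they stand 13 mm farther back than shut.
Start: joints at [1.144, 0.181, 1.607, -0, 1.354, -0.206], TCP at [0.126, 0.561, 0.231] pointing down, gripper open.
Joint ranges: [-2.99, 2.99], [-0.89, 2.07], [0.3, 2.58], [-1.14, 4.28], [0, 2.63], [-3.12, 3.12]. Speed limits (rad/s): [2.57, 2.57, 3.01, 3.14, 3.14, 3.14].

### API

Orientations are given as a unit quaternion [w, x, y, z].
In Python, from bench import ctrl gives the robot as it stands.
- The arm moves only by the shell command python3 -m creep 'ROWS'. ROWS is text: rows parted by semicolons, each of 7 numbers parted by spaces: the opening, from 0 (shut) to 1 (fully open), then the shift along the tool's x, y, z in cm, then the turn, a rotation vector about the tool's x, y, z in rad. In form: claw x y z ax ay az; .... A call has 1 to 10 rows; each row shifts and turns the pose as measured when the row begins, along the tool's axes as they then stand; what a row does not reach is not made up. A row lasts 1/8 s, in which the tool goes at most 62.5 mm and 10.7 degrees, less where a joint would pass 70% of its speed; a pose out of reach is approached as far as the arm can. A call with a gripper value outside its range is refused whole. The fingers move at their own pace and stop on an object; the grip force is fixed at half the most. Time passes only in rows, so rows that do not move let the fingers close. It gives the time, the measured TCP pose, the force and the opening at its end, in the units of the state.
- ctrl.get_obs(): the state, without advancing time (a new reading comes with each control period).
- ctrl.camera(name): name is "scene" or "top" or "wrist"; returns (picture, depth): 480x640x3 uint8, blue, green, red; 480x640 float32, m along the optical axis (not along the pixel's ray), 0 where there is no reading.
- ctrl.calibration(name): a dict with "mtx" (3x3 intrinsics, pixels), "distortion" ([k1, k2, p1, p2, k3] as OpenCV has them; the pictures are not rectified), "R" (3x3) and "t" (3): a world point X has camera coordinates R X + t; the wrist camera has in their place "tool_from_camera" (4x4, takes a point from camera to tool coordinates, whose origin is the TCP and whose axes are the tool frame's). Camera axes: x right, y down, z forward; pixel columns grow to the right and rows downward; lengths in m; the calibration is good to about 2 mm. A picture is of the moment at which its call begins: read the wrist's pose just before it. calibration takes no time and is no camera call.
- ctrl.hand_in(): hands the job in, once; it reports no verdict.
Trained networks look in the newest picture that a camera, given by its name, has taken for a name from the list of things; names that differ only in an ending like _2 or _b are one class to them, and where a whole thing is asked for, a point or a joint stands for the part that bears it (a point fixed in the world has none). Each returns a list of dicts, best first, with "confidence" (0 to 1); they miss things now and then, are a little off and sometimes report something else, mostly with a low value. They report only what shows in the picture. A call takes as long as a camera call. They do not tell look-alikes from the thing itself.
- ctrl.find_in(query, camera): "rect" ([left, top, right, bottom] in pixels, round what is visible of it).
The state is a dict: "time_s": time; "q": joint angles; "dq": joint speeds; "joint_efforts": joint torques, N m; "eef_pos": TCP position; "eef_rot": TCP orientation; "wrist_force": force on the tool from outside, world axes, zero at the start; "torque": the same for the moment, N m; "opening": opening from 0.0 (shut) to 1.0 (fully open).
Only numpy, scipy, OpenCV 4.12 (cv2) and the standard library are available. Lean on these libraries where they do the work, as an engineer would, in place of code of your own. Each camera call takes 0.05 s, during which the arm holds its last target.

### The job

Turn the tool carousel anticlockwise (seen from above) to bring its empty hook round to the front, where it comes up against a stop; only then take the standing measuring cup by its knob and slide its stem into that hook, past the sprung catch, so that the cup hangs there by its collar. Be gentle: do not force the carousel or the catch, and leave the other things on the sill where they are.

Things in the scene. Friction and masses are not known exactly. Their poses are not given: they have to be found in the camera images.
- stand: fixed round wooden foot of the carousel, radius 85 mm, 20 mm high, with a thin post (radius 12 mm) carrying the rotor. Origin on the turning axis at sill level, z up; its -x axis looks to the front (towards the robot, within about 10 degrees).
- rotor: turning steel carousel top: hub and four flat arms 90 degrees apart, tops 200 mm above the sill. Origin on the turning axis at sill level, z up. The empty hook's arm points along its own -x; the other three carry small tools fixed to the rotor, knobs up to 241 mm high, lower parts within 20 mm of their hook's centre. Friction about 0.13 N m; stays where left.
- hub (a point): centre of the hub's top (hub radius 20 mm, top 204 mm above the sill), on the axis; rotor axes. The rotor must be turned anticlockwise (rising angle) 90 to 145 degrees to a cushioned (2 degrees) hidden stop, met with the empty hook within 38 degrees either side of the stand's front, different every time: it can only be felt. Over 20 N from the fingers on it is forcing it.
- push (a point): point on the empty hook arm's clockwise flank (a vertical plane facing rotor +y, 2 mm from the rotor's x axis), 55 mm from the axis, 193 mm high; rotor axes. The arm is a bar 14 mm deep (186 to 200 mm high) and 12 mm wide (rotor y -10 to +2 mm); shut fingers can push this flank 35 to 75 mm from the axis.
- seat (a point): centre of the empty hook's slot seat, on the top of its 6 mm plate, 200 mm high, 115 mm from the axis along rotor -x; rotor axes. A hung cup has its stem here (1 or 2 mm off) and its collar flat on the plate. The slot is 10.6 mm wide and runs along rotor y: closed end at y = -4.5 mm (stem touches it 0.5 mm past the seat), straight to +22 mm, open at +y.
- mouth (a point): middle of the open, flared mouth of that slot, at plate-top height, 33 mm from the seat along rotor +y; lips 20 mm apart or more here; rotor axes. The stem goes in here, moving along rotor -y to the seat. Unless the rotor rests on its stop, pushing the stem at the catch only turns the rotor on.
- ball (a point): tip of the sprung steel catch ball (10 mm diameter), at rest, sticking out 5 mm into the slot from its outer wall, 9 mm before the seat (rotor y = +9 mm), 194 mm high; rotor axes. It yields to a push of roughly 6 to 12 N along the slot (over 25 N is forcing it) and closes behind the stem once the stem's axis is within 1.7 mm of the seat.
- cup_mid (a point): half-way up the axis of the stainless dipper measure: loose, round about its z axis, standing upright, about 0.16 kg, 151 mm high; this point is 75.5 mm up. Cup 50 mm diameter, 46 mm high; bail over the mouth up to 66 mm; stem 8 mm diameter from 66 to 110 mm; collar 26 mm diameter from 110 to 115 mm; wooden knob 20 mm diameter from 115 to 151 mm, to grip from above.
- cup_collar (a point): centre of the underside of the cup's collar, on the stem axis, 110 mm above the cup's underside; rests on the hook plate when hung.
- jar: glass jar with cork lid, radius 26 mm, 75 mm high, loose, near the cup; leave. Origin under its centre.
- spoon: olive wood spoon, 240 mm, lying, loose; leave. Origin under its middle.
- pruner: aluminium bypass pruner, about 160 mm long, 18 mm thick, lying, loose; leave. Origin near its pivot.
- pot: ceramic rosemary pot, radius 66 mm, 120 mm high, sprigs to 260 mm; leave. Origin under its centre.
- saucer: terracotta saucer, radius 60 mm, 18 mm high, loose; leave. Origin under its centre.
- cork: loose bottle cork standing on end, 24 mm diameter, 30 mm high; leave. Origin under its centre.
Things that resemble listed ones, but are neither listed nor needed, are in the scene too. Several things look just like the part that bears cup_mid: the one meant starts nearest to the robot's base.

How it is judged:
By the outcome, as a careful person would: the job done as asked, in the order asked, and still so for the second after the job is handed in, with the robot touching nothing.
It also fails if it takes over 72 s, if anything falls off the work surface, if the arm or the gripper's body presses on something with over 40 N, if the wrist force passes 120 N, or if a joint passes its speed limit or range.

## Working session

There is one attempt and no reset: what is moved stays moved. The work goes in short steps, Python scripts to look and compute and a shell command to move; the robot and the scene stay as the last step left them, time stands still between calls to the robot, and variables do not carry over. Pictures are saved under pics/ and viewed, and the job is handed in when it is done.

```bash
ls; mkdir -p pics; cat > h.py <<'E'
import numpy as np, cv2
from bench import ctrl
from scipy.spatial.transform import Rotation as Ro
def rot(q): return Ro.from_quat([q[1],q[2],q[3],q[0]])
def campose(name,o=None):
    c=ctrl.calibration(name)
    if name=="wrist":
        T=np.array(c["tool_from_camera"]); o=o or ctrl.get_obs()
        W=np.eye(4); W[:3,:3]=rot(o["eef_rot"]).as_matrix(); W[:3,3]=o["eef_pos"]
        return W@T
    R=np.array(c["R"]);t=np.array(c["t"]); W=np.eye(4); W[:3,:3]=R.T; W[:3,3]=-R.T@t
    return W
def rays(name,px):
    c=ctrl.calibration(name)
    return cv2.undistortPoints(np.array(px,float).reshape(-1,1,2),np.array(c["mtx"]),np.array(c["distortion"])).reshape(-1,2)
def at_z(name,px,z,W=None):
    W=campose(name) if W is None else W
    r=rays(name,px); d=np.c_[r,np.ones(len(r))]@W[:3,:3].T; o=W[:3,3]
    return o+d*((z-o[2])/d[:,2])[:,None]
def at_depth(name,px,dep,W=None):
    W=campose(name) if W is None else W
    r=rays(name,px); return (np.c_[r,np.ones(len(r))]*np.array(dep).reshape(-1,1))@W[:3,:3].T+W[:3,3]
def proj(name,X,W=None):
    W=campose(name) if W is None else W
    c=ctrl.calibration(name); Wi=np.linalg.inv(W)
    p,_=cv2.projectPoints(np.array(X,float).reshape(-1,1,3),cv2.Rodrigues(Wi[:3,:3])[0],Wi[:3,3],np.array(c["mtx"]),np.array(c["distortion"]))
    return p.reshape(-1,2)
def cloud(name,dep,W=None):
    W=campose(name) if W is None else W
    v,u=np.mgrid[0:480,0:640]; P=at_depth(name,np.c_[u.ravel(),v.ravel()],dep.ravel(),W).reshape(480,640,3)
    P[dep<=0]=np.nan; return P
E
python3 - <<'E'
from h import *
o=ctrl.get_obs(); print({k:np.round(v,3) for k,v in o.items()}, ctrl.grip_depth)
for n in ["scene","top","wrist"]:
    W=campose(n); print(n,W.round(3).tolist())
    im,d=ctrl.camera(n); cv2.imwrite(f"pics/{n}0.png",im); np.save(f"{n}0.npy",d)
for n in ["scene","top"]:
  for q in ["stand","rotor","cup_mid","jar","spoon","pruner","pot","saucer","cork"]:
    for r in ctrl.find_in(q,n)[:4]: print(n,q,np.round(r["rect"]),round(r["confidence"],2))
print(ctrl.get_obs()["time_s"])
E
```

```text
pics
{'time_s': np.float64(0.0), 'q': array([ 1.144,  0.182,  1.608, -0.   ,  1.354, -0.206]), 'dq': array([-0.001, -0.   ,  0.   ,  0.001, -0.001, -0.   ]), 'joint_efforts': array([-0.0000e+00, -4.4489e+01, -3.5133e+01, -0.0000e+00,  9.0000e-03,
       -0.0000e+00]), 'eef_pos': array([0.126, 0.561, 0.23 ]), 'eef_rot': array([ 0.703,  0.077,  0.703, -0.078]), 'wrist_force': array([-0.795,  0.8  , -1.164]), 'torque': array([ 0.015,  0.014, -0.038]), 'opening': np.float64(1.003)} 0.0187
scene [[-0.606, 0.608, -0.512, 1.21], [0.795, 0.464, -0.391, 0.557], [-0.0, -0.644, -0.765, 1.134], [0.0, 0.0, 0.0, 1.0]]
top [[-0.006, -0.987, 0.163, 0.366], [-1.0, 0.005, -0.005, 0.076], [0.004, -0.163, -0.987, 1.427], [0.0, 0.0, 0.0, 1.0]]
wrist [[0.219, 0.939, 0.266, 0.059], [0.976, -0.21, -0.062, 0.576], [-0.003, 0.273, -0.962, 0.373], [0.0, 0.0, 0.0, 1.0]]
scene stand [206. 172. 335. 318.] 0.68
scene stand [406. 307. 430. 342.] 0.48
scene rotor [207. 172. 338. 316.] 0.66
scene rotor [206. 170. 340. 281.] 0.55
scene cup_mid [278. 318. 304. 375.] 0.79
scene cup_mid [378. 230. 399. 282.] 0.69
scene c
[... 199 characters left out ...]
30. 296. 430. 418.] 0.94
scene saucer [454. 352. 514. 404.] 0.88
scene saucer [332. 296. 433. 416.] 0.64
scene cork [462. 296. 475. 310.] 0.67
top stand [313. 184. 399. 271.] 0.69
top rotor [314. 183. 403. 271.] 0.65
top rotor [314. 187. 400. 273.] 0.58
top cup_mid [288. 178. 307. 202.] 0.75
top cup_mid [278. 290. 298. 308.] 0.71
top cup_mid [270. 264. 289. 279.] 0.5
top jar [229. 257. 251. 276.] 0.75
top jar [281. 290. 294. 311.] 0.41
top spoon [408. 276. 488. 317.] 0.93
top pruner [437. 224. 491. 259.] 0.61
top pot [200. 157. 260. 227.] 0.96
top saucer [160. 243. 200. 286.] 0.83
top cork [315. 185. 398. 270.] 0.56
top cork [160. 245. 200. 285.] 0.53
top cork [212. 309. 223. 317.] 0.44
1.05
```

View pics/scene0.png

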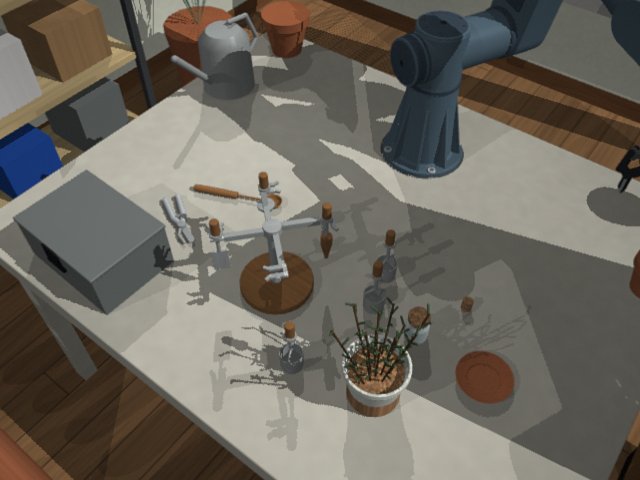

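View pics/top0.png

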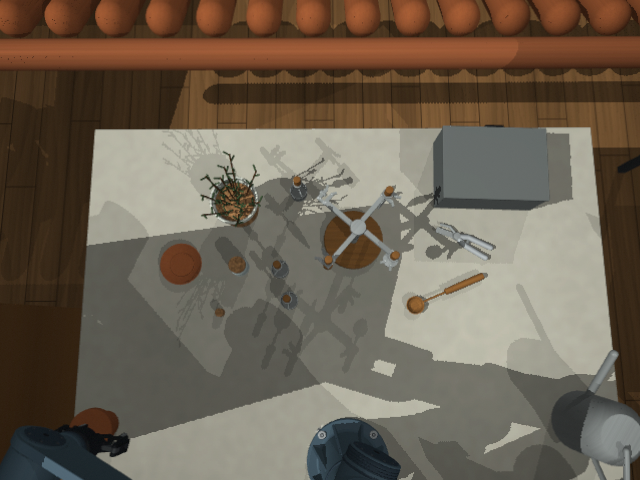

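View pics/wrist0.png

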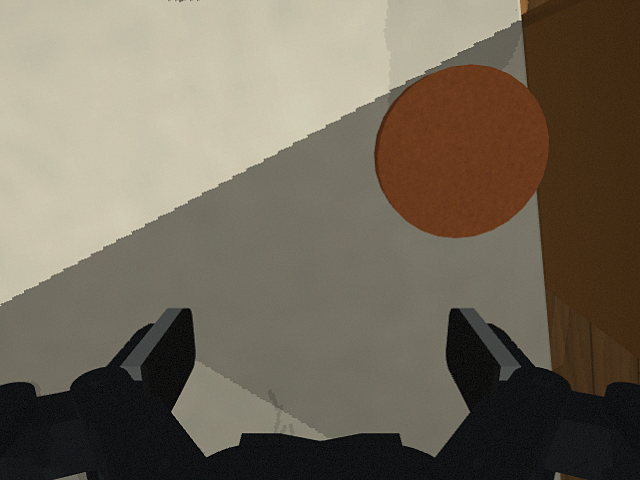

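```bash
python3 - <<'E'
import cv2
im=cv2.imread("pics/top0.png"); cv2.imwrite("pics/top0c.png",cv2.resize(im[150:330,180:420],None,fx=3.3,fy=3.3,interpolation=cv2.INTER_CUBIC))
im=cv2.imread("pics/scene0.png"); cv2.imwrite("pics/scene0c.png",cv2.resize(im[150:390,160:440],None,fx=2.5,fy=2.5,interpolation=cv2.INTER_CUBIC))
E
```

```text
(no output)
```

View pics/top0c.png

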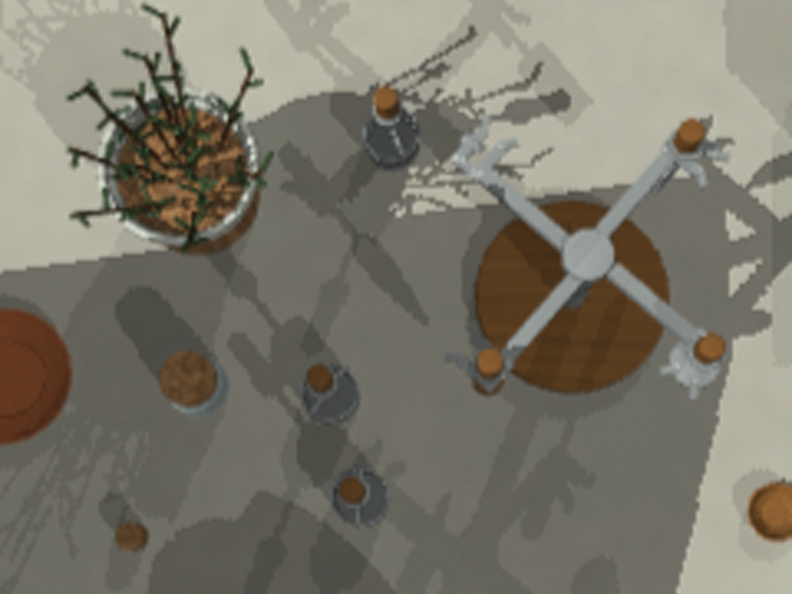

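View pics/scene0c.png

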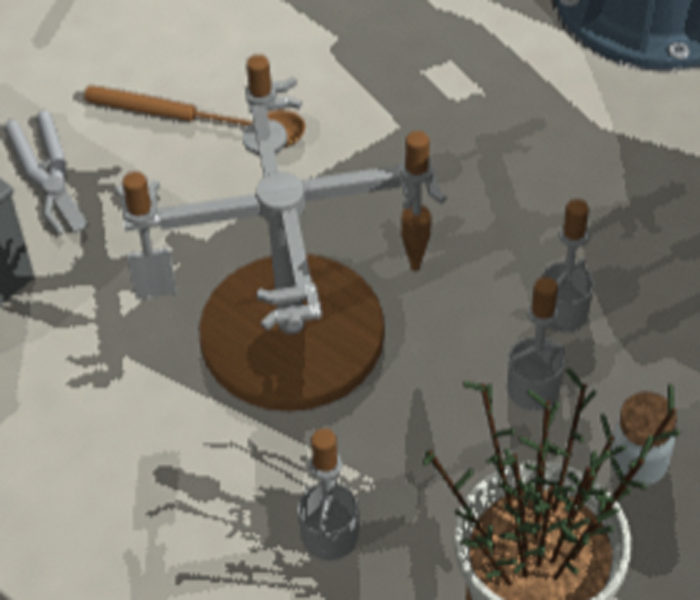

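```bash
python3 - <<'E'
from h import *
for n in ["top","scene"]:
    d=np.load(n+"0.npy"); P=cloud(n,d)
    print(n, "table z", np.nanmedian(P[300:310,330:360,2]) if n=="top" else np.nanmedian(P[250:260,330:350,2]))
    c0=at_z(n,[(357.5,227.5)] if n=="top" else [(272,228)],.204)[0]; print("hub",c0)
    Q=P.reshape(-1,3); Q=Q[~np.isnan(Q[:,0])]
    m=(abs(Q[:,2]-.2)<.012)&(np.hypot(*(Q[:,:2]-c0[:2]).T)<.16)
    A=Q[m]; print(len(A))
    r=np.hypot(*(A[:,:2]-c0[:2]).T); a=np.degrees(np.arctan2(A[:,1]-c0[1],A[:,0]-c0[0]))
    b=(r>.035)&(r<.085)
    h,e=np.histogram(a[b],bins=72,range=(-180,180)); print([(int(e[i]),int(h[i])) for i in range(72) if h[i]])
    hh=A[r<.016]; print("hub c",hh.mean(0),len(hh))
    for nm,px in [("cupA",(288,299)),("cupB",(279,271)),("cupC",(297,190))]:
        if n=="top":
            x=at_z(n,[px],.075)[0]
            k=Q[(np.hypot(*(Q[:,:2]-x[:2]).T)<.06)]
            kk=k[(k[:,2]>.12)&(k[:,2]<.17)]; print(nm,x,len(kk),np.median(kk,0) if len(kk) else None,kk[:,:2].min(0) if len(kk) else 0,kk[:,:2].max(0) if len(kk) else 0, kk[:,2].max() if len(kk) else 0)
    
E
```

```text
top table z -0.0008893599028467758
hub [ 0.6020836  -0.02326454  0.204     ]
1386
[(-135, 23), (-130, 44), (-125, 30), (-120, 14), (-115, 2), (-45, 27), (-40, 39), (-35, 24), (-30, 5), (40, 9), (45, 40), (50, 42), (55, 17), (60, 1), (135, 30), (140, 43), (145, 23), (150, 4)]
hub c [ 0.60207276 -0.02338241  0.20300721] 122
cupA [0.43120798 0.15779781 0.075     ] 55 [0.43001892 0.15824037 0.14801067] [0.42021056 0.14719167] [0.43785124 0.16636812] 0.15585276011492244
cupB [0.50730537 0.18270658 0.075     ] 57 [0.51634753 0.1829411  0.14838752] [0.50782647 0.17476742] [0.52620142 0.19277347] 0.154932268481067
cupC [0.73490798 0.13401403 0.075     ] 61 [0.7395371  0.13094248 0.14740878] [0.73342126 0.12292102] [0.75367396 0.14168043] 0.1565533864313693
scene table z -0.00038988109392412706
hub [ 0.61156121 -0.01656827  0.204     ]
2099
[(-135, 31), (-130, 42), (-125, 26), (-120, 5), (-60, 5), (-55, 18), (-50, 49), (-45, 97), (-40, 29), (-35, 1), (45, 45), (50, 54), (55, 26), (60, 5), (140, 48), (145, 75), (150, 47), (155, 14), (160, 9), (165, 4)]
hub c [ 0.61277237 -0.01618442  0.20147358] 190
```

```bash
python3 - <<'E'
from h import *
o=ctrl.get_obs(); print(rot(o["eef_rot"]).as_matrix().round(3)); print(np.array(ctrl.calibration("wrist")["tool_from_camera"]).round(3))
print(ctrl.calibration("wrist")["mtx"],ctrl.calibration("top")["mtx"])
# refine hub/arm from top: image mask of steel at z .2
d=np.load("top0.npy"); P=cloud("top",d); c=np.array([.602,-.0234])
Q=P.reshape(-1,3); Q=Q[~np.isnan(Q[:,0])]; m=(abs(Q[:,2]-.2)<.012)&(np.hypot(*(Q[:,:2]-c).T)<.16); A=Q[m]
D=A[:,:2]-c
# lines of opposite arms
a=np.degrees(np.arctan2(D[:,1],D[:,0])); r=np.hypot(*D.T)
for a0 in (-127,-39,51,142):
    k=(r>.03)&(r<.085)&(abs((a-a0+180)%360-180)<25)
    p=D[k]; u,s,v=np.linalg.svd(p-p.mean(0)); dr=v[0]*np.sign(v[0]@p.mean(0)); nrm=np.array([-dr[1],dr[0]])
    print(a0,"dir",np.degrees(np.arctan2(dr[1],dr[0])).round(2),"offset left of axis mm",(p.mean(0)@nrm*1000).round(2))
for q,px in (("jar",(237,264)),("spoon",(417,303)),("pot",(236,200)),("cork",(219,312)),("saucer",(180,264))): print(q,at_z("top",[px],.07 if q=="jar" else .01)[0].round(3))
E
```

```text
[[ 0.     0.219  0.976]
 [-0.     0.976 -0.219]
 [-1.    -0.     0.   ]]
[[ 0.001 -0.273  0.962 -0.142]
 [ 1.    -0.    -0.001 -0.   ]
 [ 0.     0.962  0.273 -0.069]
 [ 0.     0.     0.     1.   ]]
[[425.92633529   0.         320.14927834]
 [  0.         425.92633529 239.94414219]
 [  0.           0.           1.        ]] [[497.12530988   0.         320.3831972 ]
 [  0.         497.12530988 241.19767346]
 [  0.           0.           1.        ]]
-127 dir -132.51 offset left of axis mm 6.95
-39 dir -41.54 offset left of axis mm 4.39
51 dir 48.35 offset left of axis mm 2.4
142 dir 137.99 offset left of axis mm 4.52
jar [0.528 0.298 0.07 ]
spoon [ 0.421 -0.203  0.01 ]
pot [0.723 0.315 0.01 ]
cork [0.399 0.356 0.01 ]
saucer [0.536 0.471 0.01 ]
```

```bash
cat >> h.py <<'E'
def psi(o): z=rot(o["eef_rot"]).as_matrix()[:,2]; return np.degrees(np.arctan2(z[1],z[0]))
def plan(wps,claw,o=None):
    """wps: list of (x,y,z,psi_deg,n)"""
    o=o or ctrl.get_obs(); p=np.array(o["eef_pos"]); s=psi(o); rows=[]
    for x,y,z,t,n in wps:
        d=(np.array([x,y,z])-p)/n; ds=((t-s)) /n
        for i in range(n):
            a=np.radians(s); zx=np.array([np.cos(a),np.sin(a),0]); yy=np.array([-np.sin(a),np.cos(a),0])
            rows.append(f"{claw} {-d[2]*100:.1f} {d@yy*100:.1f} {d@zx*100:.1f} {-np.radians(ds):.3f} 0 0"); p=p+d; s+=ds
    for i in range(0,len(rows),10): print("; ".join(rows[i:i+10]))
def st():
    o=ctrl.get_obs(); print("t",round(float(o["time_s"]),2),"p",np.round(o["eef_pos"],4),"psi",psi(o).round(2),"f",np.round(o["wrist_force"],2),"op",round(float(o["opening"]),3),"q",np.round(np.degrees(o["q"])).tolist(), "xaxis",rot(o["eef_rot"]).as_matrix()[:,0].round(3)); return o
E
python3 -c "
from h import *
plan([(.2,.45,.33,-20,4),(.60,.04,.34,-42,13)],0)"
```

```text
0 -2.5 -2.3 2.4 0.032 0 0; 0 -2.5 -2.2 2.5 0.032 0 0; 0 -2.5 -2.1 2.6 0.032 0 0; 0 -2.5 -2.1 2.6 0.032 0 0; 0 -0.1 -1.9 4.0 0.030 0 0; 0 -0.1 -1.8 4.0 0.030 0 0; 0 -0.1 -1.7 4.1 0.030 0 0; 0 -0.1 -1.6 4.1 0.030 0 0; 0 -0.1 -1.4 4.2 0.030 0 0; 0 -0.1 -1.3 4.2 0.030 0 0
0 -0.1 -1.2 4.2 0.030 0 0; 0 -0.1 -1.1 4.3 0.030 0 0; 0 -0.1 -0.9 4.3 0.030 0 0; 0 -0.1 -0.8 4.3 0.030 0 0; 0 -0.1 -0.7 4.4 0.030 0 0; 0 -0.1 -0.5 4.4 0.030 0 0; 0 -0.1 -0.4 4.4 0.030 0 0
```

```bash
python3 -m creep '0 -2.5 -2.3 2.4 0.032 0 0; 0 -2.5 -2.2 2.5 0.032 0 0; 0 -2.5 -2.1 2.6 0.032 0 0; 0 -2.5 -2.1 2.6 0.032 0 0; 0 -0.1 -1.9 4.0 0.03 0 0; 0 -0.1 -1.8 4.0 0.03 0 0; 0 -0.1 -1.7 4.1 0.03 0 0; 0 -0.1 -1.6 4.1 0.03 0 0; 0 -0.1 -1.4 4.2 0.03 0 0; 0 -0.1 -1.3 4.2 0.03 0 0'
python3 -c "
from h import *
st();plan([(.58,.06,.34,-42,9)],0)"
```

```text
time_s: 2.3
eef_pos: [0.3896, 0.2521, 0.3423]
eef_rot: [0.684, 0.187, 0.681, -0.185]
wrist_force: [0.2, 0.1, -0.3]
opening: 0.004
t 2.3 p [0.3896 0.2521 0.3423] psi -30.5 f [ 0.19  0.15 -0.31] op 0.004 q [18.0, -9.0, 99.0, -0.0, 90.0, -41.0] xaxis [ 0.005  0.002 -1.   ]
0 0.0 -0.8 2.9 0.022 0 0; 0 0.0 -0.7 2.9 0.022 0 0; 0 0.0 -0.6 2.9 0.022 0 0; 0 0.0 -0.6 3.0 0.022 0 0; 0 0.0 -0.5 3.0 0.022 0 0; 0 0.0 -0.4 3.0 0.022 0 0; 0 0.0 -0.4 3.0 0.022 0 0; 0 0.0 -0.3 3.0 0.022 0 0; 0 0.0 -0.2 3.0 0.022 0 0
```

```bash
python3 -m creep '0 0 -0.8 2.9 0.022 0 0; 0 0 -0.7 2.9 0.022 0 0; 0 0 -0.6 2.9 0.022 0 0; 0 0 -0.6 3.0 0.022 0 0; 0 0 -0.5 3.0 0.022 0 0; 0 0 -0.4 3.0 0.022 0 0; 0 0 -0.4 3.0 0.022 0 0; 0 0 -0.3 3.0 0.022 0 0; 0 0 -0.2 3.0 0.022 0 0; 0 0 0 0 0 0 0'
python3 - <<'E'
from h import *
o=st(); im,d=ctrl.camera("wrist"); cv2.imwrite("pics/w1.png",im); np.save("w1.npy",d); np.save("w1W.npy",campose("wrist",o))
E
```

```text
time_s: 3.55
eef_pos: [0.5875, 0.0489, 0.3434]
eef_rot: [0.661, 0.258, 0.657, -0.255]
wrist_force: [-0.0, 1.0, -0.0]
opening: 0.002
t 3.55 p [0.5875 0.0489 0.3434] psi -42.55 f [-0.04  1.03 -0.01] op 0.002 q [-7.0, 8.0, 82.0, 0.0, 90.0, -54.0] xaxis [ 0.007  0.002 -1.   ]
```

View pics/w1.png

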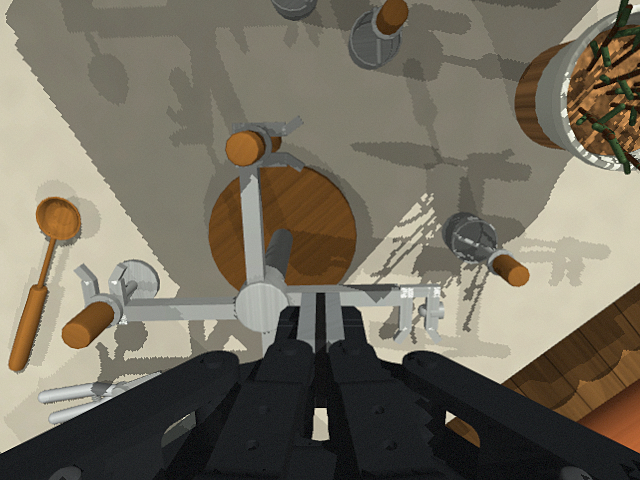

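```bash
python3 - <<'E'
from h import *
W=np.load("w1W.npy"); d=np.load("w1.npy"); im=cv2.imread("pics/w1.png")
print("hub",at_z("wrist",[(262,306)],.204,W))
P=cloud("wrist",d,W); Q=P.reshape(-1,3); 
print("table",np.nanmedian(P[60:90,120:160,2]))
m=(Q[:,2]>.195)&(Q[:,2]<.208)&(np.hypot(Q[:,0]-.604,Q[:,1]+.025)<.16); 
u=np.arange(480*640)%640; v=np.arange(480*640)//640
A=Q[m]; c=np.array([.604,-.025]); D=A[:,:2]-c; r=np.hypot(*D.T); a=np.degrees(np.arctan2(D[:,1],D[:,0]))
print("hub z",np.median(A[r<.015,2]))
h=A[(A[:,2]>.2025)&(r<.03)]; print("hubbox",h[:,:2].min(0),h[:,:2].max(0))
for a0 in (-132,-41,48,138):
    k=(r>.03)&(r<.085)&(abs((a-a0+180)%360-180)<25)
    p=D[k]; 
    if len(p)<20: continue
    U,s,V=np.linalg.svd(p-p.mean(0),full_matrices=False); dr=V[0]*np.sign(V[0]@p.mean(0)); nrm=np.array([-dr[1],dr[0]])
    print(a0,len(p),"dir",np.degrees(np.arctan2(dr[1],dr[0])).round(2),"off",(p.mean(0)@nrm*1000).round(2),"range",np.percentile(p@nrm*1000,[2,98]).round(1),"z",np.median(A[k,2]).round(4))
# projected check: seat, mouth, ends
def rp(x,y,z,th,c): 
    t=np.radians(th-180); return [c[0]+x*np.cos(t)-y*np.sin(t), c[1]+x*np.sin(t)+y*np.cos(t), z]
for nm,x,y in (("hub",0,0),("seat",-.115,0),("mouth",-.115,.033),("push",-.055,.002)):
    q=proj("wrist",[rp(x,y,.2 if nm!="hub" else .204,48,c)],W)[0]; print(nm,q.round(1)); cv2.circle(im,tuple(int(i) for i in q),3,(0,0,255),-1)
cv2.imwrite("pics/w1b.png",cv2.resize(im[200:380,220:480],None,fx=3,fy=3))
E
```

```text
hub [[ 0.6048613  -0.02315003  0.204     ]]
table -0.00018596498903794556
hub z 0.20370730680470023
hubbox [ 0.58598362 -0.04326199] [ 0.62420968 -0.00448379]
-132 1330 dir -131.77 off 4.41 range [-1.1 11.1] z 0.1996
-41 83 dir -69.92 off 18.41 range [14.9 21.1] z 0.1997
48 722 dir 41.46 off 13.27 range [ 6.7 19. ] z 0.1994
138 1415 dir 138.47 off 2.22 range [-3.5  8.3] z 0.1996
hub [259.3 306.8]
seat [417.7 302.7]
mouth [415.3 343. ]
push [335.5 306.1]
```

View pics/w1b.png

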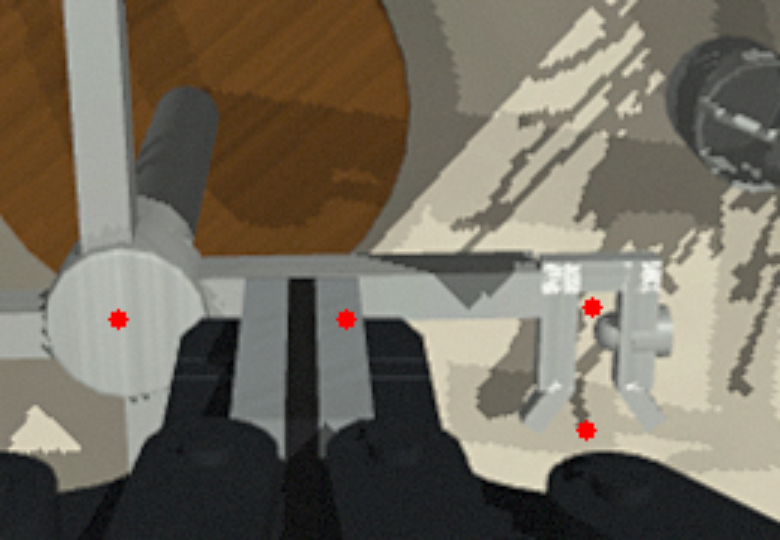

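```bash
python3 -c "
from h import *
plan([(.658,.0026,.30,-41.65,3),(.658,.0026,.184,-41.65,5)],0)"
```

```text
0 1.5 0.4 2.8 -0.005 0 0; 0 1.5 0.4 2.8 -0.005 0 0; 0 1.5 0.4 2.8 -0.005 0 0; 0 2.3 0.0 0.0 -0.000 0 0; 0 2.3 0.0 0.0 -0.000 0 0; 0 2.3 0.0 0.0 -0.000 0 0; 0 2.3 0.0 0.0 -0.000 0 0; 0 2.3 0.0 0.0 -0.000 0 0
```

```bash
python3 -m creep '0 1.5 0.4 2.8 -0.005 0 0; 0 1.5 0.4 2.8 -0.005 0 0; 0 1.5 0.4 2.8 -0.005 0 0; 0 0 0 0 0 0 0'
python3 -c "
from h import *
st();plan([(.658,.0026,.184,-41.65,5)],0)"
```

```text
time_s: 4.1
eef_pos: [0.6573, 0.0056, 0.2992]
eef_rot: [0.664, 0.252, 0.66, -0.247]
wrist_force: [0.1, 0.9, 0.4]
opening: 0.003
t 4.1 p [0.6573 0.0056 0.2992] psi -41.3 f [0.1  0.94 0.38] op 0.003 q [-10.0, 18.0, 75.0, 0.0, 87.0, -59.0] xaxis [ 0.007  0.004 -1.   ]
0 2.3 -0.0 0.1 0.001 0 0; 0 2.3 -0.0 0.1 0.001 0 0; 0 2.3 -0.0 0.1 0.001 0 0; 0 2.3 -0.0 0.1 0.001 0 0; 0 2.3 -0.0 0.1 0.001 0 0
```

```bash
python3 -m creep '0 2.3 -0.1 0.1 0 0 0; 0 2.3 -0.1 0.1 0 0 0; 0 2.3 0 0.1 0 0 0; 0 2.3 0 0.1 0 0 0; 0 2.2 0 0.1 0 0 0; 0 0 0 0 0 0 0'
python3 - <<'E'
from h import *
st(); im,d=ctrl.camera("scene"); cv2.imwrite("pics/s2.png",cv2.resize(im[120:340,180:400],None,fx=2.7,fy=2.7,interpolation=cv2.INTER_CUBIC))
E
```

```text
time_s: 4.85
eef_pos: [0.6576, 0.0095, 0.1887]
eef_rot: [0.666, 0.25, 0.659, -0.243]
wrist_force: [0.1, -0.1, -1.1]
opening: -0.0
t 4.85 p [0.6576 0.0095 0.1887] psi -40.86 f [ 0.08 -0.13 -1.12] op -0.0 q [-10.0, 22.0, 82.0, 0.0, 75.0, -59.0] xaxis [ 0.012  0.006 -1.   ]
```

View pics/s2.png

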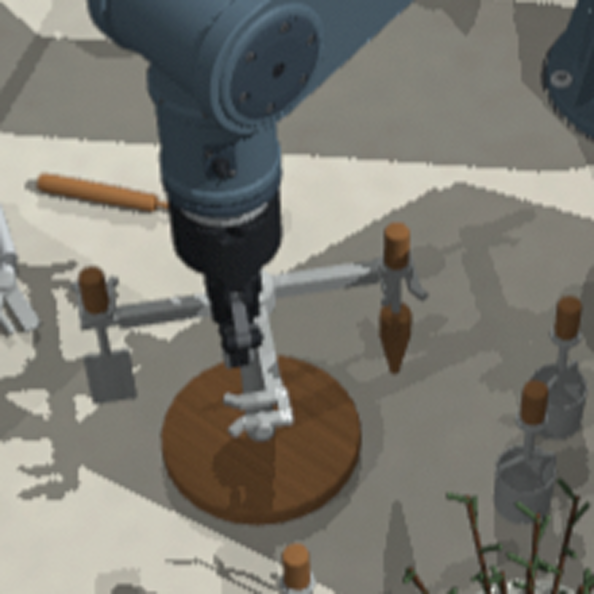

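```bash
cat >> h.py <<'E'
HUB=np.array([.605,-.024])
def tgtR(ps):
    a=np.radians(ps); z=np.array([np.cos(a),np.sin(a),0]); y=np.array([-np.sin(a),np.cos(a),0]); return np.c_[[0,0,-1],y,z]
def rows_to(poses,claw,o=None):
    """poses: list of (xyz, psi) one per row"""
    o=o or ctrl.get_obs(); p=np.array(o["eef_pos"]); R=rot(o["eef_rot"]).as_matrix(); rows=[]
    for x,s in poses:
        x=np.array(x); T=tgtR(s); d=R.T@(x-p)*100; w=Ro.from_matrix(R.T@T).as_rotvec()
        rows.append(f"{claw} "+" ".join(f"{i:.2f}" for i in d)+" "+" ".join(f"{i:.3f}" for i in w)); p=x;R=T
    for i in range(0,len(rows),10): print("; ".join(rows[i:i+10]))
def arm(th,r,b,z):  # point r along arm at world angle th(deg), b clockwise offset
    t=np.radians(th); return np.array([HUB[0]+r*np.cos(t)+b*np.sin(t),HUB[1]+r*np.sin(t)-b*np.cos(t),z])
def where(o):
    D=np.array(o["eef_pos"])[:2]-HUB; s=psi(o); return D
def dirto(o,b=.013):
    """arm angle if tool in contact with offset b, radius along arm"""
    D=np.array(o["eef_pos"])[:2]-HUB; R=np.hypot(*D); return np.degrees(np.arctan2(D[1],D[0])+np.arcsin(b/R)),np.sqrt(R*R-b*b)
E
python3 - <<'E'
from h import *
o=st(); print(dirto(o))
ths=[45.5+i*3.5 for i in range(1,11)]
rows_to([(arm(t,.057,.013,.184),-41.65+.85*(t-45.5)) for t in ths],0)
E
```

```text
t 4.9 p [0.6586 0.0094 0.1904] psi -40.86 f [-0.51 -0.17  0.63] op -0.001 q [-10.0, 22.0, 82.0, 0.0, 75.0, -59.0] xaxis [ 0.015  0.005 -1.   ]
(np.float64(43.80989653272016), np.float64(0.0617604406593949))
0 0.63 -0.34 -0.56 -0.038 0.008 -0.013; 0 0.00 0.08 -0.35 -0.052 0.000 0.000; 0 0.00 0.08 -0.35 -0.052 0.000 0.000; 0 0.00 0.08 -0.35 -0.052 0.000 0.000; 0 0.00 0.07 -0.35 -0.052 0.000 0.000; 0 0.00 0.07 -0.35 -0.052 0.000 0.000; 0 0.00 0.07 -0.35 -0.052 0.000 0.000; 0 0.00 0.06 -0.35 -0.052 0.000 0.000; 0 0.00 0.06 -0.35 -0.052 0.000 0.000; 0 0.00 0.06 -0.35 -0.052 0.000 0.000
```

```bash
python3 -m creep '0 0.6 -0.3 -0.5 -0.04 0.008 -0.013; 0 0 0.1 -0.35 -0.052 0 0; 0 0 0.1 -0.35 -0.052 0 0; 0 0 0.1 -0.35 -0.052 0 0; 0 0 0.1 -0.35 -0.052 0 0; 0 0 0.1 -0.35 -0.052 0 0'
python3 - <<'E'
from h import *
o=st(); th,r=dirto(o); print(th,r)
rows_to([(arm(th+4*i,.057,.013,.184),psi(o)+3.5*i) for i in range(1,11)],0)
E
```

```text
time_s: 5.65
eef_pos: [0.6432, 0.0235, 0.1918]
eef_rot: [0.698, 0.137, 0.689, -0.139]
wrist_force: [1.2, -1.4, -1.1]
opening: -0.0
t 5.65 p [0.6432 0.0235 0.1918] psi -22.55 f [ 1.16 -1.44 -1.09] op -0.0 q [-8.0, 20.0, 84.0, -0.0, 75.0, -76.0] xaxis [ 0.012 -0.006 -1.   ]
63.50940490736474 0.05956150103188426
0 0.77 -0.15 -0.42 -0.061 0.013 0.001; 0 0.00 0.10 -0.40 -0.061 0.000 0.000; 0 0.00 0.10 -0.40 -0.061 0.000 0.000; 0 0.00 0.09 -0.40 -0.061 0.000 0.000; 0 0.00 0.09 -0.40 -0.061 0.000 0.000; 0 0.00 0.09 -0.40 -0.061 0.000 0.000; 0 0.00 0.08 -0.40 -0.061 0.000 0.000; 0 0.00 0.08 -0.40 -0.061 0.000 0.000; 0 0.00 0.08 -0.40 -0.061 0.000 0.000; 0 0.00 0.07 -0.40 -0.061 0.000 0.000
```

```bash
python3 -m creep '0 0.6 -0.1 -0.4 -0.061 0.013 0; 0 0.2 0.1 -0.4 -0.061 0 0; 0 0.1 0.1 -0.4 -0.061 0 0; 0 0.1 0.1 -0.4 -0.061 0 0; 0 0.1 0.1 -0.4 -0.061 0 0; 0 0.1 0.1 -0.4 -0.061 0 0; 0 0.1 0.1 -0.4 -0.061 0 0'
python3 - <<'E'
from h import *
o=st(); th,r=dirto(o); print(th,r)
im,d=ctrl.camera("top"); cv2.imwrite("pics/t3.png",cv2.resize(im[150:330,230:470],None,fx=3.3,fy=3.3,interpolation=cv2.INTER_CUBIC))
rows_to([(arm(th+4*i,.057,.013,.184),psi(o)+3.5*i) for i in range(1,11)],0)
E
```

```text
time_s: 6.52
eef_pos: [0.6211, 0.0336, 0.1876]
eef_rot: [0.713, -0.024, 0.701, 0.018]
wrist_force: [1.8, -0.9, -1.8]
opening: -0.002
t 6.53 p [0.6211 0.0336 0.1876] psi 3.44 f [ 1.77 -0.87 -1.83] op -0.002 q [-8.0, 18.0, 88.0, -0.0, 73.0, -101.0] xaxis [ 0.017 -0.007 -1.   ]
86.97584543687974 0.05837267052813609
0 0.35 -0.04 -0.36 -0.059 0.016 0.008; 0 0.00 0.12 -0.39 -0.061 0.000 0.000; 0 0.00 0.11 -0.39 -0.061 0.000 0.000; 0 0.00 0.11 -0.39 -0.061 0.000 0.000; 0 0.00 0.11 -0.39 -0.061 0.000 0.000; 0 0.00 0.10 -0.39 -0.061 0.000 0.000; 0 0.00 0.10 -0.40 -0.061 0.000 0.000; 0 0.00 0.10 -0.40 -0.061 0.000 0.000; 0 0.00 0.09 -0.40 -0.061 0.000 0.000; 0 0.00 0.09 -0.40 -0.061 0.000 0.000
```

View pics/t3.png

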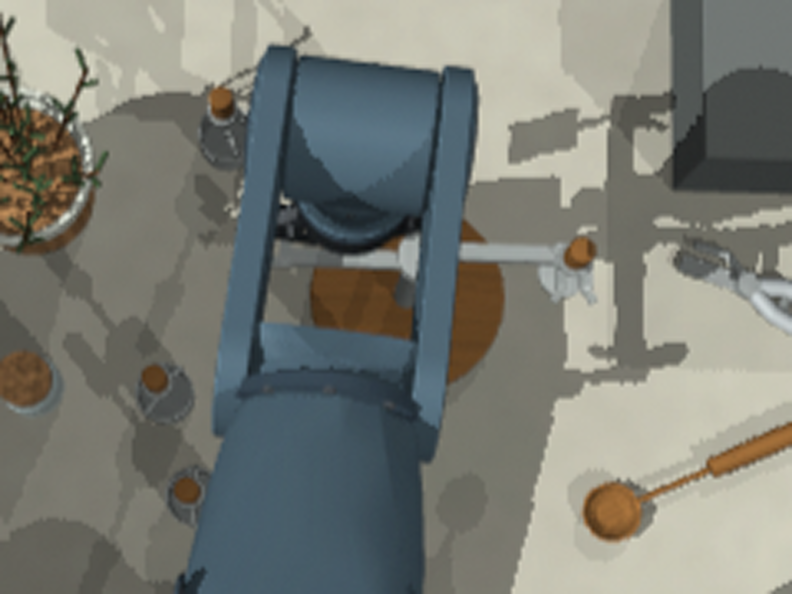

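```bash
python3 -m creep '0 0.4 0 -0.4 -0.061 0.016 0.008; 0 0.1 0.1 -0.4 -0.061 0.003 0; 0 0.1 0.1 -0.4 -0.061 0.003 0; 0 0.1 0.1 -0.4 -0.061 0 0; 0 0.1 0.1 -0.4 -0.061 0 0; 0 0.1 0.1 -0.4 -0.061 0 0; 0 0.1 0.1 -0.4 -0.061 0 0; 0 0.1 0.1 -0.4 -0.061 0 0; 0 0.1 0.1 -0.4 -0.061 0 0'
python3 - <<'E'
from h import *
o=st(); th,r=dirto(o); print(th,r)
rows_to([(arm(th+2*i,.057,.013,.184),psi(o)+1.5*i) for i in range(1,11)],0)
E
```

```text
time_s: 7.7
eef_pos: [0.5898, 0.0334, 0.1858]
eef_rot: [0.677, -0.222, 0.667, 0.218]
wrist_force: [2.0, 1.6, -0.9]
opening: -0.0
t 7.7 p [0.5898 0.0334 0.1858] psi 36.29 f [ 1.97  1.59 -0.89] op -0.0 q [-8.0, 14.0, 93.0, 0.0, 72.0, -135.0] xaxis [ 0.014 -0.001 -1.   ]
117.50709521341452 0.05789065132306324
0 0.17 -0.01 -0.21 -0.026 0.011 0.009; 0 0.00 0.07 -0.19 -0.026 0.000 0.000; 0 0.00 0.07 -0.19 -0.026 0.000 0.000; 0 0.00 0.07 -0.19 -0.026 0.000 0.000; 0 0.00 0.07 -0.19 -0.026 0.000 0.000; 0 0.00 0.06 -0.19 -0.026 0.000 0.000; 0 0.00 0.06 -0.19 -0.026 0.000 0.000; 0 0.00 0.06 -0.20 -0.026 0.000 0.000; 0 0.00 0.06 -0.20 -0.026 0.000 0.000; 0 0.00 0.06 -0.20 -0.026 0.000 0.000
```

```bash
python3 -m creep '0 0.2 0 -0.4 -0.05 0.012 0.009; 0 0.1 0.1 -0.4 -0.05 0 0; 0 0.1 0.1 -0.4 -0.05 0 0; 0 0.1 0.1 -0.3 -0.04 0 0'
python3 - <<'E'
from h import *
o=st(); th,r=dirto(o); print(th,r)
rows_to([(arm(th+1.5*i,.057,.013,.184),psi(o)+.7*i) for i in range(1,11)],0)
E
```

```text
time_s: 8.2
eef_pos: [0.5785, 0.0279, 0.1852]
eef_rot: [0.649, -0.287, 0.644, 0.285]
wrist_force: [2.4, 0.7, -0.8]
opening: 0.003
t 8.2 p [0.5785 0.0279 0.1852] psi 47.68 f [ 2.41  0.68 -0.81] op 0.003 q [-9.0, 13.0, 94.0, 0.0, 72.0, -147.0] xaxis [ 0.007  0.    -1.   ]
129.93813692352091 0.056848423213513126
0 0.12 0.07 -0.14 -0.012 0.005 0.005; 0 0.00 0.05 -0.14 -0.012 0.000 0.000; 0 0.00 0.05 -0.15 -0.012 0.000 0.000; 0 0.00 0.05 -0.15 -0.012 0.000 0.000; 0 0.00 0.04 -0.15 -0.012 0.000 0.000; 0 0.00 0.04 -0.15 -0.012 0.000 0.000; 0 0.00 0.04 -0.15 -0.012 0.000 0.000; 0 0.00 0.04 -0.15 -0.012 0.000 0.000; 0 0.00 0.04 -0.15 -0.012 0.000 0.000; 0 0.00 0.03 -0.15 -0.012 0.000 0.000
```

```bash
python3 -m creep '0 0.15 0.07 -0.15 -0.015 0.005 0.005; 0 0.1 0.05 -0.15 -0.015 0 0; 0 0.1 0.05 -0.15 -0.015 0 0; 0 0.1 0.05 -0.15 -0.015 0 0'
python3 -m creep '0 0.1 0.05 -0.15 -0.012 0 0; 0 0.1 0.05 -0.15 -0.012 0 0; 0 0.1 0.05 -0.15 -0.012 0 0'
python3 - <<'E'
from h import *
o=st(); th,r=dirto(o); print(th,r)
rows_to([(arm(th+1.5*i,.057,.013,.184),psi(o)+.7*i) for i in range(1,6)],0)
E
```

```text
time_s: 8.7
eef_pos: [0.5745, 0.0256, 0.1836]
eef_rot: [0.639, -0.307, 0.636, 0.305]
wrist_force: [1.7, 1.9, 1.5]
opening: 0.001
time_s: 9.07
eef_pos: [0.5703, 0.0228, 0.1804]
eef_rot: [0.633, -0.319, 0.63, 0.318]
wrist_force: [1.7, 1.9, 2.8]
opening: -0.004
t 9.07 p [0.5703 0.0228 0.1804] psi 53.5 f [1.71 1.87 2.83] op -0.004 q [-10.0, 12.0, 96.0, 0.0, 72.0, -153.0] xaxis [ 0.005  0.    -1.   ]
139.46206148976228 0.056829620123189636
0 -0.36 0.06 -0.14 -0.012 0.003 0.004; 0 0.00 0.04 -0.15 -0.012 0.000 0.000; 0 0.00 0.04 -0.15 -0.012 0.000 0.000; 0 0.00 0.04 -0.15 -0.012 0.000 0.000; 0 0.00 0.03 -0.15 -0.012 0.000 0.000
```

```bash
python3 -m creep '0 -0.1 0.05 -0.15 -0.012 0.003 0.004; 0 0 0.05 -0.15 -0.012 0 0; 0 0 0.05 -0.15 -0.012 0 0'
python3 -m creep '0 0 0.05 -0.15 -0.012 0 0; 0 0 0.05 -0.15 -0.012 0 0; 0 0 0.05 -0.15 -0.012 0 0'
python3 - <<'E'
from h import *
o=st(); th,r=dirto(o); print(th,r)
rows_to([(arm(th+1.5*i,.057,.013,.184),psi(o)+.7*i) for i in range(1,6)],0)
E
```

```text
time_s: 9.45
eef_pos: [0.566, 0.0195, 0.1807]
eef_rot: [0.625, -0.33, 0.625, 0.33]
wrist_force: [1.9, 1.1, -0.7]
opening: -0.0
time_s: 9.82
eef_pos: [0.5624, 0.0163, 0.1808]
eef_rot: [0.619, -0.342, 0.619, 0.342]
wrist_force: [2.0, 1.6, 0.2]
opening: 0.002
t 9.82 p [0.5624 0.0163 0.1808] psi 57.9 f [2.04 1.58 0.23] op 0.002 q [-10.0, 12.0, 97.0, 0.0, 72.0, -158.0] xaxis [ 0.  0. -1.]
149.38029989959585 0.05722408141715398
0 -0.32 0.01 -0.15 -0.012 0.000 0.000; 0 0.00 0.03 -0.15 -0.012 0.000 0.000; 0 0.00 0.02 -0.15 -0.012 0.000 0.000; 0 0.00 0.02 -0.15 -0.012 0.000 0.000; 0 0.00 0.02 -0.15 -0.012 0.000 0.000
```

```bash
python3 -m creep '0 -0.05 0.03 -0.15 -0.01 0 0; 0 -0.05 0.03 -0.15 -0.01 0 0; 0 -0.05 0.03 -0.15 -0.01 0 0'
python3 -m creep '0 -0.05 0.03 -0.15 -0.01 0 0; 0 0 0.03 -0.15 -0.01 0 0; 0 0 0.03 -0.15 -0.01 0 0'
python3 - <<'E'
from h import *
o=st(); th,r=dirto(o); print(th,r)
rows_to([(arm(th+1.5*i,.057,.013,.184),psi(o)+.6*i) for i in range(1,6)],0)
E
```

```text
time_s: 10.2
eef_pos: [0.5583, 0.0131, 0.1817]
eef_rot: [0.613, -0.352, 0.613, 0.353]
wrist_force: [2.5, 1.9, -0.5]
opening: 0.0
time_s: 10.58
eef_pos: [0.5551, 0.0095, 0.1823]
eef_rot: [0.607, -0.362, 0.608, 0.363]
wrist_force: [2.6, 1.8, 0.1]
opening: -0.002
t 10.57 p [0.5551 0.0095 0.1823] psi 61.6 f [2.6  1.75 0.09] op -0.002 q [-11.0, 11.0, 98.0, 0.0, 72.0, -163.0] xaxis [-0.002  0.001 -1.   ]
158.60713789657123 0.058673113401973225
0 -0.17 -0.15 -0.13 -0.010 0.000 -0.002; 0 0.00 0.01 -0.15 -0.010 0.000 0.000; 0 0.00 0.01 -0.15 -0.010 0.000 0.000; 0 0.00 0.01 -0.15 -0.010 0.000 0.000; 0 0.00 0.00 -0.15 -0.010 0.000 0.000
```

```bash
python3 -m creep '0 0 -0.05 -0.15 -0.007 0 0; 0 0 -0.05 -0.15 -0.007 0 0; 0 0 0 -0.15 -0.007 0 0'
python3 -m creep '0 0 0 -0.15 -0.007 0 0; 0 0 0 -0.15 -0.007 0 0; 0 0 0 -0.15 -0.007 0 0'
python3 - <<'E'
from h import *
o=st(); th,r=dirto(o); print(th,r)
rows_to([(arm(th+1.5*i,.057,.013,.184),psi(o)+.4*i) for i in range(1,6)],0)
E
```

```text
time_s: 10.95
eef_pos: [0.5532, 0.0051, 0.1823]
eef_rot: [0.603, -0.368, 0.604, 0.37]
wrist_force: [1.7, 2.5, 0.0]
opening: 0.002
time_s: 11.32
eef_pos: [0.5515, 0.0007, 0.1824]
eef_rot: [0.599, -0.375, 0.599, 0.376]
wrist_force: [2.5, 1.2, -0.7]
opening: -0.001
t 11.32 p [0.5515 0.0007 0.1824] psi 64.19 f [ 2.55  1.23 -0.75] op -0.001 q [-12.0, 10.0, 98.0, 0.0, 72.0, -166.0] xaxis [-0.002  0.001 -1.   ]
167.97576242979167 0.05749310799955244
0 -0.16 -0.05 -0.14 -0.007 0.000 -0.002; 0 0.00 -0.01 -0.15 -0.007 0.000 0.000; 0 0.00 -0.01 -0.15 -0.007 0.000 0.000; 0 0.00 -0.01 -0.15 -0.007 0.000 0.000; 0 0.00 -0.02 -0.15 -0.007 0.000 0.000
```

```bash
python3 -m creep '0 0 -0.04 -0.15 -0.007 0 0; 0 0 -0.02 -0.15 -0.007 0 0; 0 0 -0.02 -0.15 -0.007 0 0'
python3 -m creep '0 0 -0.03 -0.15 -0.007 0 0; 0 0 -0.03 -0.15 -0.007 0 0; 0 0 -0.03 -0.15 -0.007 0 0'
python3 - <<'E'
from h import *
o=st(); th,r=dirto(o); print(th,r)
rows_to([(arm(th+1.5*i,.057,.013,.184),psi(o)+.4*i) for i in range(1,6)],0)
E
```

```text
time_s: 11.7
eef_pos: [0.5502, -0.004, 0.1824]
eef_rot: [0.595, -0.382, 0.595, 0.383]
wrist_force: [0.4, 2.0, -0.2]
opening: -0.002
time_s: 12.08
eef_pos: [0.5491, -0.0087, 0.1825]
eef_rot: [0.59, -0.388, 0.591, 0.39]
wrist_force: [1.6, 2.2, 0.9]
opening: -0.002
t 12.07 p [ 0.5491 -0.0087  0.1825] psi 66.77 f [1.59 2.15 0.91] op -0.002 q [-13.0, 10.0, 98.0, 0.0, 72.0, -170.0] xaxis [-0.002  0.002 -1.   ]
177.6297437975764 0.056466987085411126
0 -0.15 0.03 -0.17 -0.007 0.001 -0.002; 0 0.00 -0.03 -0.15 -0.007 0.000 0.000; 0 0.00 -0.03 -0.15 -0.007 0.000 0.000; 0 0.00 -0.03 -0.15 -0.007 0.000 0.000; 0 0.00 -0.03 -0.15 -0.007 0.000 0.000
```

```bash
python3 -m creep '0 0 -0.04 -0.15 -0.003 0 0; 0 0 -0.04 -0.15 -0.003 0 0; 0 0 -0.04 -0.15 -0.003 0 0'
python3 -m creep '0 0 -0.05 -0.14 -0.003 0 0; 0 0 -0.05 -0.14 -0.003 0 0; 0 0 -0.05 -0.14 -0.003 0 0'
python3 - <<'E'
from h import *
o=st(); th,r=dirto(o,.015); print(th,r)
im,d=ctrl.camera("scene"); cv2.imwrite("pics/s4.png",cv2.resize(im[120:340,180:400],None,fx=2.7,fy=2.7,interpolation=cv2.INTER_CUBIC))
E
```

```text
time_s: 12.45
eef_pos: [0.5484, -0.0135, 0.1825]
eef_rot: [0.588, -0.391, 0.589, 0.393]
wrist_force: [2.8, 2.9, 0.7]
opening: -0.001
time_s: 12.82
eef_pos: [0.5481, -0.0165, 0.1825]
eef_rot: [0.587, -0.393, 0.586, 0.397]
wrist_force: [1.9, 10.7, 0.5]
opening: -0.0
t 12.82 p [ 0.5481 -0.0165  0.1825] psi 67.88 f [ 1.92 10.69  0.5 ] op -0.0 q [-14.0, 10.0, 99.0, 0.0, 72.0, -172.0] xaxis [-0.002  0.005 -1.   ]
187.68930455238356 0.05536202229855547
```

View pics/s4.png

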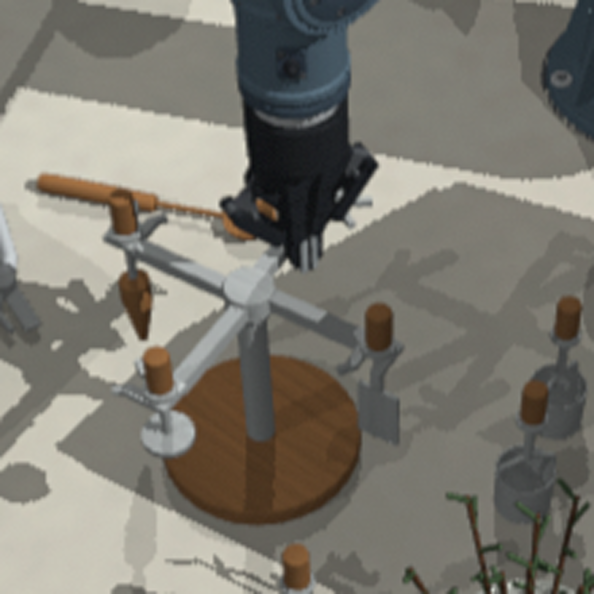

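```bash
python3 -m creep '0 0 -0.03 -0.08 0 0 0'
python3 -m creep '0 0 -0.03 -0.08 0 0 0'
python3 -c "
from h import *
st()"
```

```text
time_s: 13.0
eef_pos: [0.5482, -0.0163, 0.1826]
eef_rot: [0.587, -0.393, 0.586, 0.397]
wrist_force: [1.9, 5.1, 0.5]
opening: -0.003
time_s: 13.12
eef_pos: [0.5481, -0.0163, 0.1826]
eef_rot: [0.588, -0.392, 0.585, 0.398]
wrist_force: [2.3, 5.3, 1.1]
opening: 0.003
t 13.12 p [ 0.5481 -0.0163  0.1826] psi 67.94 f [2.3  5.32 1.06] op 0.003 q [-14.0, 10.0, 99.0, 0.0, 72.0, -172.0] xaxis [-0.001  0.009 -1.   ]
```

```bash
python3 - <<'E'
from h import *
o=ctrl.get_obs(); p=np.array(o["eef_pos"]); s=psi(o)
P=[((.546,-.006,.184),s),((.546,.005,.20),s)]
for i in range(1,9): P.append(((.546+.004*i/8,.005-.03*i/8,.20+.14*i/8),s-68*i/8))
rows_to(P,0)
E
```

```text
0 -0.13 0.58 0.87 0.000 0.008 -0.005; 0 -1.60 0.41 1.02 0.000 0.000 0.000; 0 -1.75 -0.19 -0.33 0.148 0.000 0.000; 0 -1.75 -0.23 -0.30 0.148 0.000 0.000; 0 -1.75 -0.28 -0.26 0.148 0.000 0.000; 0 -1.75 -0.31 -0.22 0.148 0.000 0.000; 0 -1.75 -0.34 -0.17 0.148 0.000 0.000; 0 -1.75 -0.36 -0.12 0.148 0.000 0.000; 0 -1.75 -0.37 -0.06 0.148 0.000 0.000; 0 -1.75 -0.38 -0.01 0.148 0.000 0.000
```

```bash
python3 -m creep '0 0 0.6 0.9 0 0.008 -0.005; 0 -1.6 0.4 1.0 0 0 0; 0 -1.8 0 0 0.148 0 0; 0 -1.8 -0.2 -0.3 0.148 0 0; 0 -1.8 -0.3 -0.3 0.148 0 0; 0 -1.8 -0.3 -0.3 0.148 0 0; 0 -1.8 -0.4 -0.2 0.148 0 0; 0 -1.8 -0.4 -0.2 0.148 0 0; 0 -1.8 -0.4 -0.1 0.148 0 0; 0 0 0 0 0 0 0'
python3 - <<'E'
from h import *
o=st(); im,d=ctrl.camera("wrist"); cv2.imwrite("pics/w5.png",im); np.save("w5.npy",d); np.save("w5W.npy",campose("wrist",o))
E
```

```text
time_s: 14.38
eef_pos: [0.5452, -0.0167, 0.3384]
eef_rot: [0.706, -0.046, 0.705, 0.039]
wrist_force: [-0.0, 0.6, 0.1]
opening: 0.001
t 14.38 p [ 0.5452 -0.0167  0.3384] psi 6.89 f [-0.03  0.65  0.11] op 0.001 q [-14.0, 2.0, 88.0, -0.0, 89.0, -111.0] xaxis [ 0.002 -0.009 -1.   ]
```

View pics/w5.png

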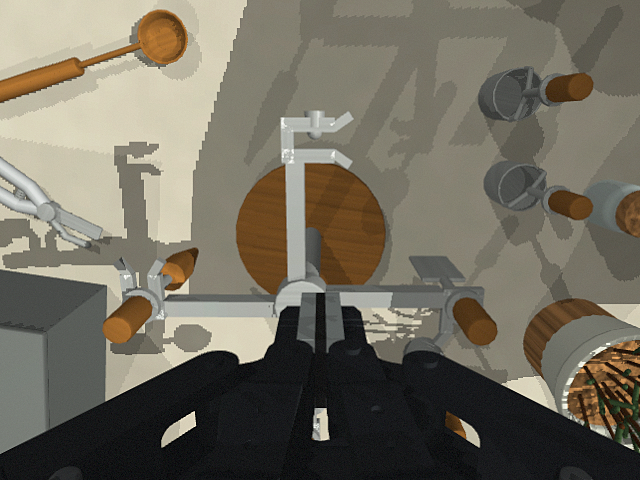

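```bash
python3 - <<'E'
from h import *
W=np.load("w5W.npy"); d=np.load("w5.npy"); im=cv2.imread("pics/w5.png")
P=cloud("wrist",d,W); Q=P.reshape(-1,3); 
print("table",np.nanmedian(P[40:90,220:270,2]))
m=(Q[:,2]>.195)&(Q[:,2]<.208); A=Q[m]; c=HUB; D=A[:,:2]-c; r=np.hypot(*D.T); a=np.degrees(np.arctan2(D[:,1],D[:,0]))
h=A[(A[:,2]>.2025)&(r<.03)]; print("hubbox",h[:,:2].min(0),h[:,:2].max(0))
for a0 in (-85,95,185):
    k=(r>.03)&(r<.085)&(abs((a-a0+180)%360-180)<20)
    p=D[k]
    U,s,V=np.linalg.svd(p-p.mean(0),full_matrices=False); dr=V[0]*np.sign(V[0]@p.mean(0)); nrm=np.array([-dr[1],dr[0]])
    print(a0,len(p),"dir",(np.degrees(np.arctan2(dr[1],dr[0]))%360).round(2),"off",(p.mean(0)@nrm*1000).round(2),"range",np.percentile(p@nrm*1000,[2,98]).round(1))
cv2.imwrite("pics/w5b.png",cv2.resize(im[90:190,250:380],None,fx=6,fy=6,interpolation=cv2.INTER_CUBIC))
for nm,px in (("hub",(299,294)),): print(nm,at_z("wrist",[px],.204,W).round(4))
E
```

```text
table -0.00021448064495893648
hubbox [ 0.5853607  -0.04377293] [ 0.61569624 -0.01046642]
-85 1372 dir 276.68 off 3.73 range [-1.8 10.4]
95 1383 dir 95.63 off 5.62 range [-1.1 11.2]
185 1408 dir 186.44 off 4.92 range [-0.8 10.8]
hub [[ 0.5961 -0.0276  0.204 ]]
```

View pics/w5b.png

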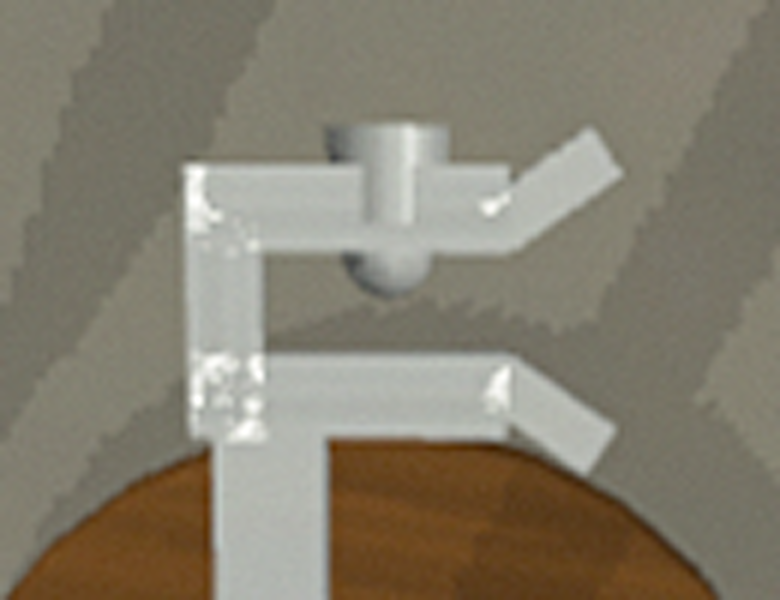

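```bash
python3 - <<'E'
from h import *
W=np.load("w5W.npy")
off=np.array([250,90])
f=lambda *p: at_z("wrist",[np.array(q)/6+off-0.4 for q in p],.2,W)
X=f((263,301.5),(307,301.5),(510,302),(263,251),(510,252),(263,353),(510,353)); print(X.round(4))
print("slot dir", np.degrees(np.arctan2(*(X[2]-X[0])[[1,0]])), np.degrees(np.arctan2(*(X[4]-X[3])[[1,0]])),np.degrees(np.arctan2(*(X[6]-X[5])[[1,0]])),"width",np.linalg.norm(X[5]-X[3]),np.linalg.norm(X[2]-X[0]))
s=X[0,:2]; u=X[2]-X[0]; u=u[:2]/np.linalg.norm(u[:2]); seat=s+.0045*u; print("seat",seat, "r from hub",np.linalg.norm(seat-HUB),np.degrees(np.arctan2(*(seat-HUB)[::-1]))%360)
# model prediction
for th in (186,186.5): t=np.radians(th); print(th,HUB+.115*np.array([np.cos(t),np.sin(t)]))
# cup from this view
r=ctrl.find_in("cup_mid","wrist"); print([(np.round(q["rect"]),round(q["confidence"],2)) for q in r])
d=np.load("w5.npy");P=cloud("wrist",d,W)
for px in ((575,87),(575,205)): print(P[px[1],px[0]].round(4), at_z("wrist",[px],.14,W).round(3))
Q=P.reshape(-1,3)
for c in ((.43,.158),(.513,.183)):
    k=(np.hypot(Q[:,0]-c[0],Q[:,1]-c[1])<.03)&(Q[:,2]>.117)&(Q[:,2]<.16)
    K=Q[k]; t=K[K[:,2]>.149]; print(c,len(K),K.min(0).round(4),K.max(0).round(4),"top",len(t),t[:,:2].min(0),t[:,:2].max(0))
E
```

```text
[[ 0.492  -0.0426  0.2   ]
 [ 0.4914 -0.0379  0.2   ]
 [ 0.4889 -0.0163  0.2   ]
 [ 0.4868 -0.0431  0.2   ]
 [ 0.4837 -0.017   0.2   ]
 [ 0.4974 -0.042   0.2   ]
 [ 0.4942 -0.0156  0.2   ]]
slot dir 96.78512902166905 96.66155479604458 96.91020051178967 width 0.010660601012119256 0.026449274624283717
seat [ 0.49146065 -0.03812894] r from hub 0.11441507987578976 187.0934721796593
186 [ 0.49062998 -0.03602077]
186.5 [ 0.49073924 -0.03701837]
[(array([479.,  65., 593., 126.]), 0.73), (array([481., 160., 595., 223.]), 0.62), (array([402., 334., 464., 438.]), 0.61), (array([  0.,  10., 188., 106.]), 0.32)]
[0.4322 0.1548 0.1494] [[0.431 0.16  0.14 ]]
[0.5176 0.1792 0.1497] [[0.519 0.185 0.14 ]]
(0.43, 0.158) 1110 [0.4217 0.1481 0.1171] [0.4413 0.1676 0.1524] top 468 [0.42217891 0.14838948] [0.44030144 0.16758538]
(0.513, 0.183) 989 [0.5099 0.174  0.1171] [0.5298 0.194  0.1522] top 418 [0.51052891 0.17505747] [0.52930191 0.19364837]
```

```bash
python3 - <<'E'
from h import *
o=ctrl.get_obs(); p=np.array(o["eef_pos"]); t=np.array([.49,.166,.30])
rows_to([(p+(t-p)*i/6,6.8) for i in range(1,7)]+[(t,6.8)],0.5)
E
```

```text
0.5 0.58 3.13 -0.53 0.004 -0.002 0.008; 0.5 0.60 3.13 -0.54 0.000 0.000 0.000; 0.5 0.60 3.13 -0.54 0.000 0.000 0.000; 0.5 0.60 3.13 -0.54 0.000 0.000 0.000; 0.5 0.60 3.13 -0.54 0.000 0.000 0.000; 0.5 0.60 3.13 -0.54 0.000 0.000 0.000; 0.5 0.00 -0.00 -0.00 0.000 0.000 0.000
```

```bash
python3 -m creep '0.5 0.6 3.1 -0.5 0.004 -0.002 0.008; 0.5 0.6 3.1 -0.5 0 0 0; 0.5 0.6 3.1 -0.5 0 0 0; 0.5 0.6 3.1 -0.5 0 0 0; 0.5 0.6 3.1 -0.5 0 0 0; 0.5 0.6 3.1 -0.5 0 0 0; 0.5 0 0 0 0 0 0; 0.5 0 0 0 0 0 0'
python3 - <<'E'
from h import *
o=st(); im,d=ctrl.camera("wrist"); cv2.imwrite("pics/w6.png",im); np.save("w6.npy",d); W=campose("wrist",o); np.save("w6W.npy",W)
P=cloud("wrist",d,W); Q=P.reshape(-1,3)
k=(np.hypot(Q[:,0]-.431,Q[:,1]-.158)<.03)&(Q[:,2]>.1475)&(Q[:,2]<.156); t=Q[k]; print(len(t),t.min(0),t.max(0),(t.min(0)+t.max(0))/2,t.mean(0))
E
```

```text
time_s: 15.48
eef_pos: [0.4843, 0.1706, 0.2904]
eef_rot: [0.7, -0.049, 0.711, 0.049]
wrist_force: [-0.2, -0.4, -0.2]
opening: 0.499
t 15.47 p [0.4843 0.1706 0.2904] psi 7.94 f [-0.16 -0.43 -0.23] op 0.499 q [6.0, 0.0, 96.0, 0.0, 84.0, -92.0] xaxis [-0.015 -0.001 -1.   ]
675 [0.42163652 0.14948629 0.14757482] [0.44055567 0.16840803 0.15282988] [0.43109609 0.15894716 0.15020235] [0.43102074 0.15892062 0.15023003]
```

View pics/w6.png

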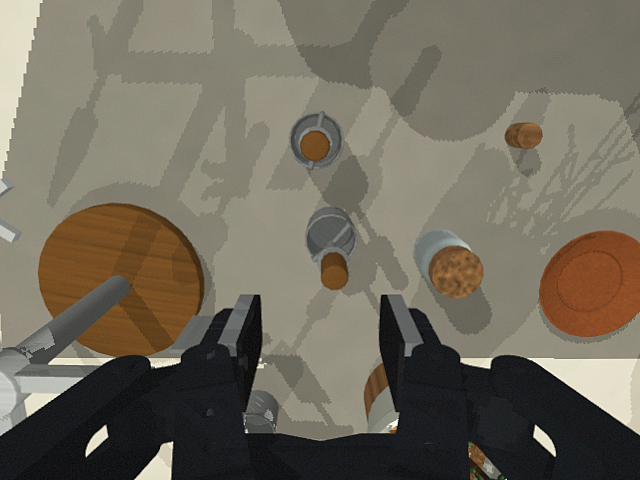

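```bash
python3 - <<'E'
from h import *
o=ctrl.get_obs(); p=np.array(o["eef_pos"]); t=np.array([.4311,.1588,.20])
rows_to([(p+(t-p)*i/4,6.8) for i in range(1,5)]+[(t,6.8)],0.5)
E
```

```text
0.5 2.28 -0.11 -1.32 0.019 -0.015 -0.001; 0.5 2.26 -0.13 -1.35 0.000 0.000 0.000; 0.5 2.26 -0.13 -1.35 0.000 0.000 0.000; 0.5 2.26 -0.13 -1.35 0.000 0.000 0.000; 0.5 0.00 0.00 0.00 0.000 0.000 0.000
```

```bash
python3 -m creep '0.5 2.2 -0.1 -1.3 0.019 -0.015 -0.001; 0.5 2.2 -0.1 -1.3 0 0 0; 0.5 2.2 -0.1 -1.3 0 0 0; 0.5 1.8 -0.2 -1.3 0 0 0; 0.5 0 0 0 0 0 0; 0.5 0 0 0 0 0 0'
python3 - <<'E'
from h import *
o=st(); p=np.array(o["eef_pos"]); t=np.array([.4311,.1588,.122])
rows_to([(p+(t-p)*i/5,6.8) for i in range(1,6)],0.5)
E
```

```text
time_s: 16.27
eef_pos: [0.4352, 0.1538, 0.2059]
eef_rot: [0.707, -0.041, 0.705, 0.04]
wrist_force: [0.8, -0.1, -0.6]
opening: 0.502
t 16.27 p [0.4352 0.1538 0.2059] psi 6.53 f [ 0.79 -0.11 -0.64] op 0.502 q [5.0, -3.0, 110.0, -0.0, 74.0, -92.0] xaxis [ 0.004 -0.001 -1.   ]
0.5 1.68 0.11 -0.08 -0.005 0.004 0.002; 0.5 1.68 0.11 -0.07 0.000 0.000 0.000; 0.5 1.68 0.11 -0.07 0.000 0.000 0.000; 0.5 1.68 0.11 -0.07 0.000 0.000 0.000; 0.5 1.68 0.11 -0.07 0.000 0.000 0.000
```

```bash
python3 -m creep '0.5 1.5 0.2 -0.2 -0.005 0.004 0.002; 0.5 1.5 0.2 -0.1 0 0 0; 0.5 1 0.1 -0.1 0 0 0; 0.5 0 0 0 0 0 0'
python3 - <<'E'
from h import *
o=st(); p=np.array(o["eef_pos"]); t=np.array([.4311,.1588,.122])
rows_to([(p+(t-p)*i/4,6.8) for i in range(1,5)],0.5)
E
```

```text
time_s: 16.77
eef_pos: [0.4319, 0.1586, 0.1639]
eef_rot: [0.706, -0.042, 0.705, 0.042]
wrist_force: [-0.3, -0.8, -0.3]
opening: 0.502
t 16.77 p [0.4319 0.1586 0.1639] psi 6.83 f [-0.29 -0.77 -0.33] op 0.502 q [5.0, -0.0, 112.0, 0.0, 68.0, -92.0] xaxis [ 0.001  0.    -1.   ]
0.5 1.05 0.01 -0.02 0.001 0.001 -0.000; 0.5 1.05 0.01 -0.02 0.000 0.000 0.000; 0.5 1.05 0.01 -0.02 0.000 0.000 0.000; 0.5 1.05 0.01 -0.02 0.000 0.000 0.000
```

```bash
python3 -m creep '0.5 1.2 0 0 0 0 0; 0.5 1.2 0 0 0 0 0; 0.5 1 0 0 0 0 0; 0.5 0.5 0 0 0 0 0; 0.5 0 0 0 0 0 0'
python3 - <<'E'
from h import *
o=st(); p=np.array(o["eef_pos"]); t=np.array([.4311,.1588,.122])
rows_to([(t,6.8)],0.5)
im,d=ctrl.camera("wrist"); cv2.imwrite("pics/w7.png",im)
E
```

```text
time_s: 17.4
eef_pos: [0.432, 0.1587, 0.1222]
eef_rot: [0.706, -0.042, 0.705, 0.042]
wrist_force: [0.9, -0.1, 0.0]
opening: 0.496
t 17.4 p [0.432  0.1587 0.1222] psi 6.84 f [ 0.88 -0.05  0.02] op 0.496 q [5.0, 3.0, 114.0, 0.0, 63.0, -92.0] xaxis [ 0.001  0.    -1.   ]
0.5 0.02 0.02 -0.09 0.001 0.001 -0.000
```

View pics/w7.png

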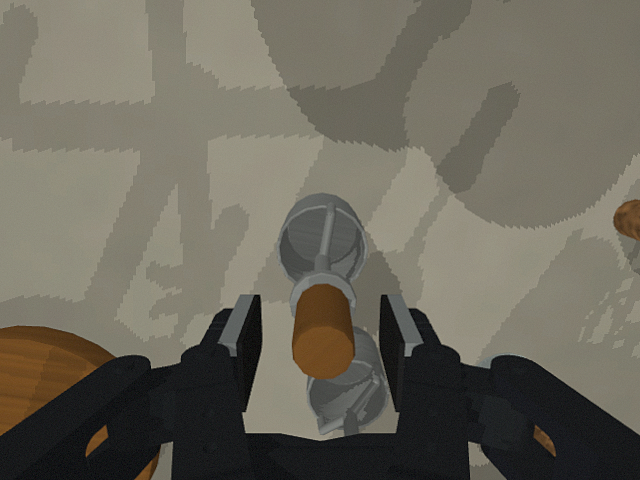

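```bash
python3 -m creep '0.1 0 0 0 0 0 0; 0.1 0 0 0 0 0 0; 0.1 0 0 0 0 0 0; 0.1 0 0 0 0 0 0'
python3 - <<'E'
from h import *
o=st()
E
```

```text
time_s: 17.95
eef_pos: [0.4328, 0.1588, 0.1232]
eef_rot: [0.707, -0.042, 0.705, 0.042]
wrist_force: [-0.1, -0.3, -1.5]
opening: 0.212
t 17.95 p [0.4328 0.1588 0.1232] psi 6.84 f [-0.07 -0.31 -1.46] op 0.212 q [5.0, 3.0, 114.0, 0.0, 63.0, -92.0] xaxis [ 0.003  0.001 -1.   ]
```

```bash
python3 -m creep '0 0 0 0 0 0 0; 0 -1 0 0 0 0 0; 0 -2 0 0 0 0 0; 0 -2.5 0 0 0 0 0; 0 -2.5 0 0 0 0 0; 0 -1.5 0 0 0 0 0; 0 0 0 0 0 0 0; 0 0 0 0 0 0 0'
python3 - <<'E'
from h import *
for i in range(3): o=st(); 
im,d=ctrl.camera("wrist"); cv2.imwrite("pics/w8.png",im); np.save("w8.npy",d); W=campose("wrist",o); np.save("w8W.npy",W)
E
```

```text
time_s: 18.95
eef_pos: [0.4318, 0.1587, 0.2227]
eef_rot: [0.707, -0.042, 0.705, 0.042]
wrist_force: [-0.0, -0.5, -1.2]
opening: 0.215
t 18.95 p [0.4318 0.1587 0.2227] psi 6.85 f [-0.02 -0.46 -1.21] op 0.215 q [5.0, -4.0, 109.0, 0.0, 76.0, -92.0] xaxis [ 0.003  0.    -1.   ]
t 18.95 p [0.4318 0.1587 0.2227] psi 6.85 f [-0.02 -0.46 -1.21] op 0.215 q [5.0, -4.0, 109.0, 0.0, 76.0, -92.0] xaxis [ 0.003  0.    -1.   ]
t 18.95 p [0.4318 0.1587 0.2227] psi 6.85 f [-0.02 -0.46 -1.21] op 0.215 q [5.0, -4.0, 109.0, 0.0, 76.0, -92.0] xaxis [ 0.003  0.    -1.   ]
```

View pics/w8.png

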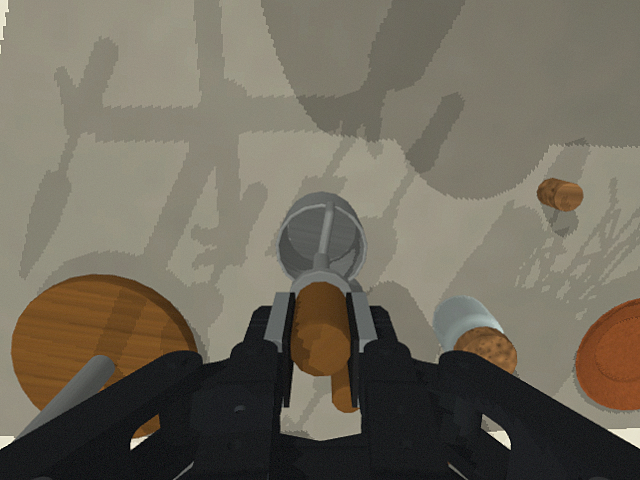

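```bash
python3 - <<'E'
from h import *
W=np.load("w8W.npy"); d=np.load("w8.npy"); T=np.array(ctrl.calibration("wrist")["tool_from_camera"])
P=cloud("wrist",d,T)   # tool coords
im=cv2.imread("pics/w8.png"); hsv=cv2.cvtColor(im,cv2.COLOR_BGR2HSV)
m=(hsv[...,1]>120)&(np.hypot(P[...,1],P[...,2])<.02)&(P[...,0]<.01)&(P[...,0]>-.04)
print(m.sum()); K=P[m]; top=K[K[:,0]<np.nanmin(K[:,0])+.004]
print("x range",K[:,0].min(),np.percentile(K[:,0],[1,5,50]))
h,e=np.histogram(K[:,0],20); print(h,e.round(4))
xt=np.median(top[:,0]); t=K[abs(K[:,0]-xt)<.0025]; print("top y,z box",t.min(0),t.max(0),(t.min(0)+t.max(0))/2)
# side cylinder fit: camera-facing side (-z)
s=K[(K[:,0]>xt+.005)]; from scipy.optimize import least_squares
f=least_squares(lambda q: np.hypot(s[:,1]-q[0],s[:,2]-q[1])-.010,[0,0],loss="soft_l1",f_scale=.001); print("cyl fit y,z",f.x,len(s))
# tilt: fit axis with slope
f=least_squares(lambda q: np.hypot(s[:,1]-q[0]-q[2]*s[:,0],s[:,2]-q[1]-q[3]*s[:,0])-.010,[0,0,0,0],loss="soft_l1",f_scale=.001); print(f.x)
E
```

```text
4770
x range -0.0369533652150881 [-0.02891701 -0.02830482 -0.02657584]
[  10    4    9  208 2356  358  185  183  157  155  154  144  139  124
  123  119  124  100   98   20] [-0.037  -0.0348 -0.0326 -0.0305 -0.0283 -0.0262 -0.024  -0.0218 -0.0197
 -0.0175 -0.0154 -0.0132 -0.011  -0.0089 -0.0067 -0.0046 -0.0024 -0.0002
  0.0019  0.0041  0.0062]
top y,z box [-0.03695337 -0.01132646 -0.00889992] [-0.03443859 -0.00961694  0.00772552] [-0.03569598 -0.0104717  -0.0005872 ]
cyl fit y,z [-0.0005175  -0.00093822] 4747
[-0.00040463 -0.00153129  0.01012879 -0.04967247]
```

```bash
python3 - <<'E'
from h import *
from scipy.optimize import least_squares
d=np.load("w8.npy"); T=np.array(ctrl.calibration("wrist")["tool_from_camera"]); P=cloud("wrist",d,T)
im=cv2.imread("pics/w8.png"); hsv=cv2.cvtColor(im,cv2.COLOR_BGR2HSV)
m=(hsv[...,1]>120)&(np.hypot(P[...,1],P[...,2])<.02); K=P[m]
t=K[(K[:,0]<-.0255)&(K[:,0]>-.0295)]; print("top ctr",(t.min(0)+t.max(0))/2,t.max(0)-t.min(0), t.mean(0))
s=K[(K[:,0]>-.024)&(K[:,0]<.003)]
for sl in (0,1):
    f=least_squares(lambda q: np.hypot(s[:,1]-q[0]-sl*q[2]*s[:,0],s[:,2]-q[1]-sl*q[3]*s[:,0])-.010,[0,0,0,0],loss="soft_l1",f_scale=.0005); print(f.x,np.sqrt(np.mean(f.fun**2)))
E
```

```text
top ctr [-0.02749548 -0.00056318 -0.00045351] [0.00398568 0.01835264 0.02194431] [-0.02736812 -0.00065257 -0.00236206]
[-0.00052797 -0.00115414  0.          0.        ] 0.0006974635938660867
[-0.00046896 -0.00118438  0.00500702 -0.00260414] 0.0006977091225479039
```

```bash
python3 - <<'E'
from h import *
o=ctrl.get_obs(); p=np.array(o["eef_pos"]); t=np.array([.4847,.0266,.2195])
rows_to([(p+(t-p)*i/7,6.8) for i in range(1,8)],0)
E
```

```text
0 0.05 -1.96 0.52 0.001 0.003 -0.000; 0 0.04 -1.96 0.53 0.000 0.000 0.000; 0 0.04 -1.96 0.53 0.000 0.000 0.000; 0 0.04 -1.96 0.53 0.000 0.000 0.000; 0 0.04 -1.96 0.53 0.000 0.000 0.000; 0 0.04 -1.96 0.53 0.000 0.000 0.000; 0 0.04 -1.96 0.53 0.000 0.000 0.000
```

```bash
python3 -m creep '0 0 -1.9 0.5 0 0.003 0; 0 0 -1.9 0.5 0 0 0; 0 0 -1.9 0.5 0 0 0; 0 0 -1.9 0.5 0 0 0; 0 0 -1.9 0.5 0 0 0; 0 0 -1.9 0.5 0 0 0; 0 0 -1 0.5 0 0 0; 0 0 0 0 0 0 0; 0 0 0 0 0 0 0'
python3 - <<'E'
from h import *
o=st(); p=np.array(o["eef_pos"]); rows_to([((.4847,.0266,.2175),6.8)],0)
im,d=ctrl.camera("wrist"); cv2.imwrite("pics/w9.png",im); np.save("w9.npy",d); W=campose("wrist",o); np.save("w9W.npy",W)
im,d=ctrl.camera("scene"); cv2.imwrite("pics/s9.png",cv2.resize(im[120:340,180:400],None,fx=2.7,fy=2.7,interpolation=cv2.INTER_CUBIC))
E
```

```text
time_s: 20.12
eef_pos: [0.4778, 0.0373, 0.2132]
eef_rot: [0.7, -0.041, 0.712, 0.044]
wrist_force: [-0.7, 0.1, -1.4]
opening: 0.214
t 20.12 p [0.4778 0.0373 0.2132] psi 6.9 f [-0.69  0.12 -1.4 ] op 0.214 q [-10.0, -0.0, 106.0, -0.0, 76.0, -107.0] xaxis [-0.017  0.002 -1.   ]
0 -0.44 -1.15 0.55 0.002 -0.017 -0.004
```

View pics/w9.png

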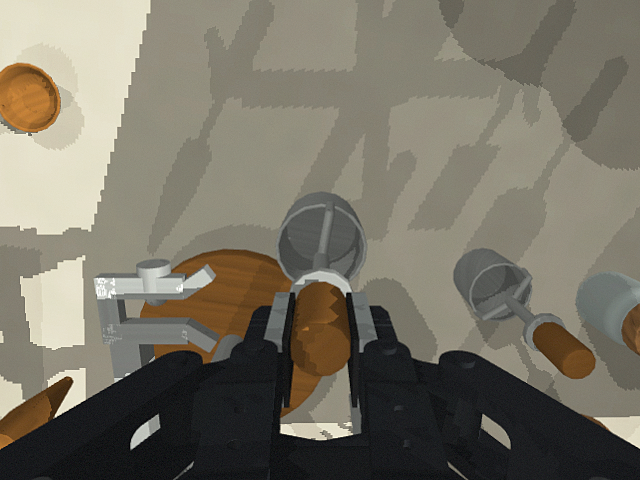

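View pics/s9.png

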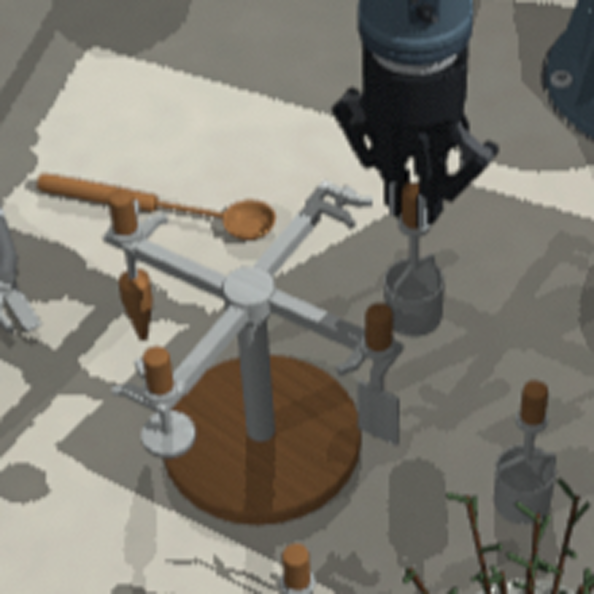

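```bash
python3 -m creep '0 -0.4 -1.1 0.5 0.002 -0.017 -0.004; 0 0 0 0 0 0 0; 0 0 0 0 0 0 0'
python3 - <<'E'
from h import *
o=st(); rows_to([((.4847,.0266,.2175),6.8)],0)
im,d=ctrl.camera("wrist"); W=campose("wrist",o)
a=np.radians(96.8); u=np.array([np.cos(a),np.sin(a)]); v=np.array([-u[1],u[0]]); S=np.array([.4915,-.0381])
L=[]
big=cv2.resize(im[200:400,60:320],None,fx=3,fy=3,interpolation=cv2.INTER_CUBIC)
for s in (0,.009,.022,.033,.065):
    q=proj("wrist",[[*(S+s*u),.2]],W)[0]; cv2.circle(big,tuple(int((q[i]-(60,200)[i])*3+1) for i in (0,1)),3,(0,0,255),-1)
for w in (-.0053,.0053):
  for s in (-.0045,.022):
    q=proj("wrist",[[*(S+s*u+w*v),.2]],W)[0]; cv2.circle(big,tuple(int((q[i]-(60,200)[i])*3+1) for i in (0,1)),2,(0,255,0),-1)
cv2.imwrite("pics/w10.png",big); cv2.imwrite("pics/w10r.png",im); np.save("w10W.npy",W)
E
```

```text
time_s: 20.6
eef_pos: [0.4847, 0.0271, 0.218]
eef_rot: [0.707, -0.042, 0.705, 0.042]
wrist_force: [-0.1, -0.2, -1.3]
opening: 0.214
t 20.6 p [0.4847 0.0271 0.218 ] psi 6.87 f [-0.05 -0.17 -1.31] op 0.214 q [-11.0, -1.0, 106.0, 0.0, 75.0, -108.0] xaxis [ 0.003 -0.    -1.   ]
0 0.05 -0.05 -0.00 0.001 0.003 0.000
```

View pics/w10.png

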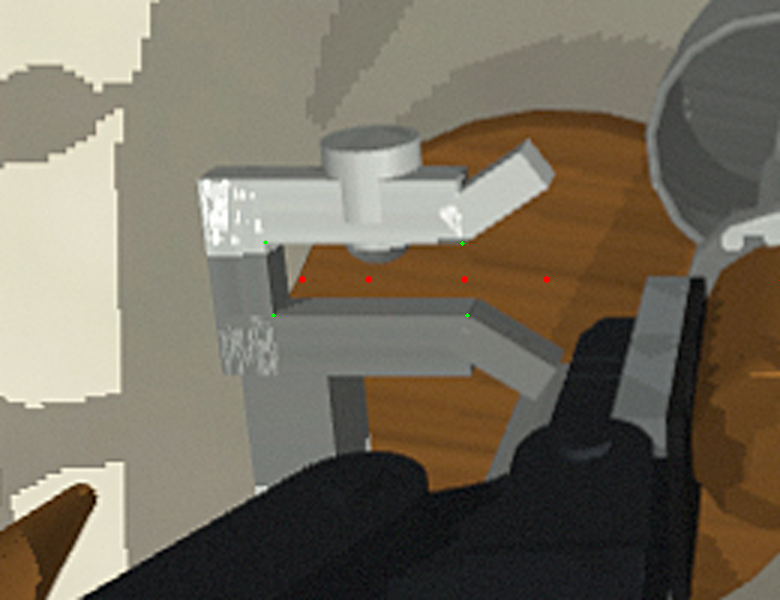

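```bash
python3 -m creep '0 0.05 -0.9 0 0 0.003 0; 0 0 -0.9 0 0 0 0; 0 0 -0.9 0 0 0 0; 0 0 -0.3 0 0 0 0; 0 0 0 0 0 0 0'
python3 - <<'E'
from h import *
def rel(o):
    a=np.radians(6.8); z=np.array([np.cos(a),np.sin(a)]); y=np.array([-z[1],z[0]]); D=np.array(o["eef_pos"])[:2]-np.array([.4915,-.0381]); print("s(along slot) mm",(D@y*1000).round(2),"lateral(cup) mm",(D@z*1000-.9).round(2))
o=st(); rel(o); a=np.radians(96.8); u=np.array([np.cos(a),np.sin(a)])
rows_to([((*(np.array([.4924,-.038])+s*u),.2170),6.8) for s in (28,24,20)] if 0 else [((*(np.array([.4924,-.038])+s*u/1000),.2170),6.8) for s in (29,25,22,19)],0)
E
cat >> h.py <<'E'
def rel(o):
    a=np.radians(6.8); z=np.array([np.cos(a),np.sin(a)]); y=np.array([-z[1],z[0]]); D=np.array(o["eef_pos"])[:2]-np.array([.4915,-.0381]); print("s(along slot) mm",(D@y*1000).round(2),"lateral(cup) mm",(D@z*1000-.9).round(2))
E
```

```text
time_s: 21.28
eef_pos: [0.4885, -0.0053, 0.2174]
eef_rot: [0.706, -0.042, 0.706, 0.042]
wrist_force: [0.1, -0.0, -1.5]
opening: 0.214
t 21.27 p [ 0.4885 -0.0053  0.2174] psi 6.83 f [ 0.1  -0.03 -1.5 ] op 0.214 q [-15.0, -0.0, 105.0, -0.0, 75.0, -111.0] xaxis [-0.    -0.001 -1.   ]
s(along slot) mm 32.89 lateral(cup) mm 0.01
0 0.04 -0.39 -0.00 0.001 -0.000 0.001; 0 0.00 -0.40 -0.00 0.000 0.000 0.000; 0 0.00 -0.30 0.00 0.000 0.000 0.000; 0 0.00 -0.30 -0.00 0.000 0.000 0.000
```

```bash
python3 -m creep '0 0.05 -0.4 0 0 0 0; 0 0 -0.4 0 0 0 0; 0 0 -0.3 0 0 0 0; 0 0 0 0 0 0 0'
python3 - <<'E'
from h import *
o=st(); rel(o)
im,d=ctrl.camera("scene"); cv2.imwrite("pics/s11.png",cv2.resize(im[160:250,270:370],None,fx=6,fy=6,interpolation=cv2.INTER_CUBIC))
im,d=ctrl.camera("wrist"); cv2.imwrite("pics/w11.png",cv2.resize(im[190:390,150:410],None,fx=3,fy=3,interpolation=cv2.INTER_CUBIC))
E
```

```text
time_s: 21.78
eef_pos: [0.4898, -0.0166, 0.2168]
eef_rot: [0.706, -0.043, 0.706, 0.042]
wrist_force: [0.1, 0.6, -1.2]
opening: 0.215
t 21.77 p [ 0.4898 -0.0166  0.2168] psi 6.86 f [ 0.08  0.6  -1.22] op 0.215 q [-16.0, 0.0, 105.0, -0.0, 75.0, -113.0] xaxis [-0.    -0.001 -1.   ]
s(along slot) mm 21.5 lateral(cup) mm -0.03
```

View pics/s11.png

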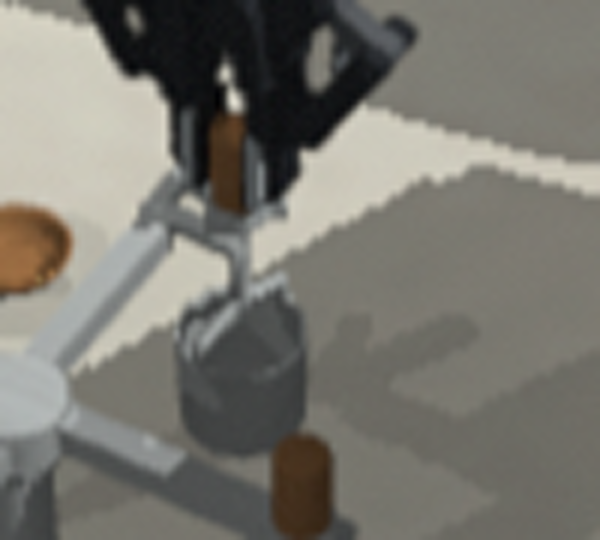

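View pics/w11.png

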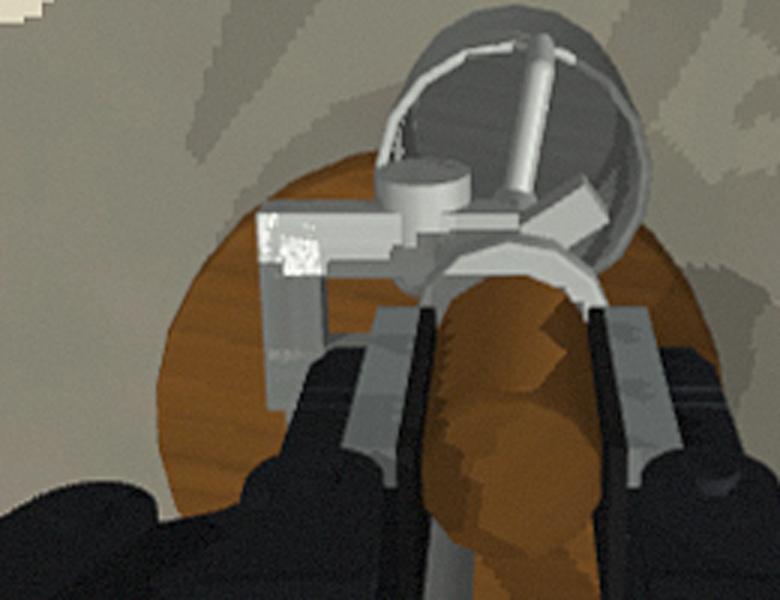

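```bash
python3 -m creep '0 0 -0.15 0 0 0 0; 0 0 -0.15 0 0 0 0; 0 0 -0.15 0 0 0 0'
python3 -m creep '0 0 -0.15 0 0 0 0; 0 0 -0.15 0 0 0 0'
python3 -c "
from h import *
o=st(); rel(o)"
```

```text
time_s: 22.25
eef_pos: [0.4903, -0.0209, 0.2168]
eef_rot: [0.706, -0.043, 0.706, 0.042]
wrist_force: [0.6, -0.1, -2.0]
opening: 0.212
time_s: 22.5
eef_pos: [0.491, -0.0226, 0.2168]
eef_rot: [0.706, -0.042, 0.706, 0.044]
wrist_force: [2.8, 5.5, -1.9]
opening: 0.215
t 22.5 p [ 0.491  -0.0226  0.2168] psi 6.9 f [ 2.83  5.53 -1.89] op 0.215 q [-17.0, 0.0, 105.0, 0.0, 75.0, -114.0] xaxis [ 0.     0.003 -1.   ]
s(along slot) mm 15.45 lateral(cup) mm 0.46
```

```bash
python3 -m creep '0 0 -0.16 0 0 0 0; 0 0 -0.16 0 0 0 0'
python3 -m creep '0 0 -0.18 0 0 0 0; 0 0 -0.18 0 0 0 0'
python3 -c "
from h import *
o=st(); rel(o)"
```

```text
time_s: 22.75
eef_pos: [0.4924, -0.024, 0.217]
eef_rot: [0.707, -0.04, 0.705, 0.045]
wrist_force: [1.5, 5.2, -2.5]
opening: 0.215
time_s: 23.0
eef_pos: [0.4928, -0.0245, 0.217]
eef_rot: [0.707, -0.038, 0.704, 0.048]
wrist_force: [-0.6, 8.3, 1.1]
opening: 0.215
t 23.0 p [ 0.4928 -0.0245  0.217 ] psi 6.96 f [-0.6   8.26  1.09] op 0.215 q [-17.0, 0.0, 105.0, 1.0, 75.0, -114.0] xaxis [ 0.003  0.013 -1.   ]
s(along slot) mm 13.32 lateral(cup) mm 1.98
```

```bash
python3 -c "
from h import *
o=ctrl.get_obs(); p=np.array(o['eef_pos']);rows_to([(p,6.8)],0)"
```

```text
0 0.00 0.00 0.00 0.003 0.004 -0.013
```

```bash
python3 -m creep '0 0 -0.18 -0.03 0.002 0.004 -0.013; 0 0 -0.2 0 0 0 -0.005'
python3 -c "
from h import *
o=st(); rel(o);p=np.array(o['eef_pos']);rows_to([(p,6.8)],0)"
```

```text
time_s: 23.25
eef_pos: [0.4928, -0.0247, 0.2168]
eef_rot: [0.706, -0.042, 0.706, 0.043]
wrist_force: [0.2, 8.9, 1.2]
opening: 0.215
t 23.25 p [ 0.4928 -0.0247  0.2168] psi 6.88 f [0.2  8.87 1.16] op 0.215 q [-17.0, 1.0, 104.0, 0.0, 75.0, -114.0] xaxis [ 0.001  0.002 -1.   ]
s(along slot) mm 13.17 lateral(cup) mm 1.97
0 0.00 0.00 0.00 0.001 0.001 -0.002
```

```bash
python3 -m creep '0 0 -0.25 0 0 0 -0.006'
python3 -m creep '0 0 -0.25 0 0 0 -0.006'
python3 -c "
from h import *
o=st(); rel(o);p=np.array(o['eef_pos']);rows_to([(p,6.8)],0)"
```

```text
time_s: 23.38
eef_pos: [0.4929, -0.0252, 0.2166]
eef_rot: [0.706, -0.043, 0.705, 0.043]
wrist_force: [-0.5, 8.7, 0.3]
opening: 0.213
time_s: 23.5
eef_pos: [0.493, -0.0258, 0.2165]
eef_rot: [0.706, -0.044, 0.705, 0.042]
wrist_force: [-0.3, 8.9, 0.4]
opening: 0.211
t 23.5 p [ 0.493  -0.0258  0.2165] psi 6.94 f [-0.3   8.85  0.4 ] op 0.211 q [-17.0, 1.0, 104.0, -0.0, 75.0, -114.0] xaxis [ 0.001 -0.002 -1.   ]
s(along slot) mm 12.04 lateral(cup) mm 2.03
0 0.00 0.00 0.00 0.002 0.001 0.002
```

```bash
python3 -m creep '0 0 -0.25 0 0 0 -0.002'
python3 -m creep '0 0 -0.25 0 0 0 -0.004'
python3 -m creep '0 0 -0.25 0 0 0 -0.004'
python3 -c "
from h import *
o=st(); rel(o);p=np.array(o['eef_pos']);rows_to([(p,6.8)],0)"
```

```text
time_s: 23.62
eef_pos: [0.4931, -0.0265, 0.2164]
eef_rot: [0.706, -0.043, 0.705, 0.043]
wrist_force: [0.7, 6.7, -1.5]
opening: 0.217
time_s: 23.75
eef_pos: [0.4932, -0.0274, 0.2162]
eef_rot: [0.706, -0.044, 0.705, 0.043]
wrist_force: [-0.6, 7.2, -0.4]
opening: 0.215
time_s: 23.88
eef_pos: [0.4933, -0.0285, 0.2161]
eef_rot: [0.706, -0.044, 0.705, 0.042]
wrist_force: [0.3, 5.5, -1.6]
opening: 0.212
t 23.88 p [ 0.4933 -0.0285  0.2161] psi 7.04 f [ 0.34  5.5  -1.55] op 0.212 q [-17.0, 1.0, 104.0, -0.0, 75.0, -114.0] xaxis [ 0.001 -0.003 -1.   ]
s(along slot) mm 9.31 lateral(cup) mm 2.07
0 0.00 0.00 0.00 0.004 0.001 0.003
```

```bash
python3 -m creep '0 0 -0.2 0 0.003 0 0.003; 0 0 -0.2 0 0 0 0'
python3 -m creep '0 0 -0.2 0 0 0 0; 0 0 -0.2 0 0 0 0'
python3 -c "
from h import *
o=st(); rel(o);p=np.array(o['eef_pos']);rows_to([(p,6.8)],0)"
```

```text
time_s: 24.12
eef_pos: [0.4936, -0.0305, 0.2159]
eef_rot: [0.706, -0.041, 0.706, 0.044]
wrist_force: [0.1, 4.2, -1.8]
opening: 0.21
time_s: 24.38
eef_pos: [0.494, -0.0348, 0.2158]
eef_rot: [0.706, -0.042, 0.706, 0.044]
wrist_force: [0.1, 0.3, -2.2]
opening: 0.218
t 24.38 p [ 0.494  -0.0348  0.2158] psi 6.94 f [ 0.06  0.34 -2.15] op 0.218 q [-18.0, 1.0, 104.0, 0.0, 75.0, -115.0] xaxis [ 0.     0.004 -1.   ]
s(along slot) mm 2.96 lateral(cup) mm 1.94
0 0.00 0.00 0.00 0.002 0.001 -0.003
```

```bash
python3 -m creep '0 0 -0.12 0 0.002 0 -0.003; 0 0 -0.1 0 0 0 0'
python3 -m creep '0 0 -0.1 0 0 0 0; 0 0 -0.1 0 0 0 0'
python3 -c "
from h import *
o=st(); rel(o);p=np.array(o['eef_pos']);rows_to([(p,6.8)],0)"
```

```text
time_s: 24.62
eef_pos: [0.4943, -0.0382, 0.2159]
eef_rot: [0.706, -0.042, 0.706, 0.041]
wrist_force: [-0.3, 3.2, -0.2]
opening: 0.214
time_s: 24.88
eef_pos: [0.4943, -0.0385, 0.2158]
eef_rot: [0.706, -0.041, 0.706, 0.043]
wrist_force: [-1.0, 5.9, -0.2]
opening: 0.211
t 24.88 p [ 0.4943 -0.0385  0.2158] psi 6.78 f [-1.02  5.94 -0.17] op 0.211 q [-18.0, 1.0, 104.0, 0.0, 75.0, -115.0] xaxis [-0.     0.003 -1.   ]
s(along slot) mm -0.77 lateral(cup) mm 1.79
0 0.00 0.00 0.00 -0.000 0.000 -0.003
```

```bash
python3 -m creep '0 0.1 0.03 0 0 0 -0.003; 0 0.1 0 0 0 0 0'
python3 -m creep '0 0.1 0 0 0 0 0'
python3 -c "
from h import *
o=st(); rel(o);p=np.array(o['eef_pos']);rows_to([(p,6.8)],0)"
```

```text
time_s: 25.12
eef_pos: [0.4943, -0.0381, 0.2141]
eef_rot: [0.706, -0.042, 0.706, 0.042]
wrist_force: [-0.8, 2.1, -0.2]
opening: 0.211
time_s: 25.25
eef_pos: [0.4944, -0.0382, 0.2131]
eef_rot: [0.706, -0.042, 0.706, 0.042]
wrist_force: [0.2, 2.3, 1.0]
opening: 0.211
t 25.25 p [ 0.4944 -0.0382  0.2131] psi 6.8 f [0.17 2.28 1.04] op 0.211 q [-18.0, 1.0, 104.0, -0.0, 74.0, -115.0] xaxis [ 0.001 -0.001 -1.   ]
s(along slot) mm -0.42 lateral(cup) mm 1.95
0 0.00 0.00 0.00 0.000 0.001 0.001
```

```bash
python3 -m creep '0 0.08 0 0 0 0 0; 0 0 0 0 0 0 0'
python3 - <<'E'
from h import *
o=st(); rel(o)
im,d=ctrl.camera("wrist"); cv2.imwrite("pics/w12.png",cv2.resize(im[190:390,150:410],None,fx=3,fy=3,interpolation=cv2.INTER_CUBIC))
im,d=ctrl.camera("scene"); cv2.imwrite("pics/s12.png",cv2.resize(im[160:250,270:370],None,fx=6,fy=6,interpolation=cv2.INTER_CUBIC))
E
```

```text
time_s: 25.5
eef_pos: [0.4944, -0.0382, 0.213]
eef_rot: [0.706, -0.042, 0.706, 0.042]
wrist_force: [-1.1, 1.9, 0.2]
opening: 0.215
t 25.5 p [ 0.4944 -0.0382  0.213 ] psi 6.8 f [-1.07  1.89  0.19] op 0.215 q [-18.0, 1.0, 104.0, -0.0, 74.0, -115.0] xaxis [ 0.001 -0.001 -1.   ]
s(along slot) mm -0.42 lateral(cup) mm 1.95
```

View pics/w12.png

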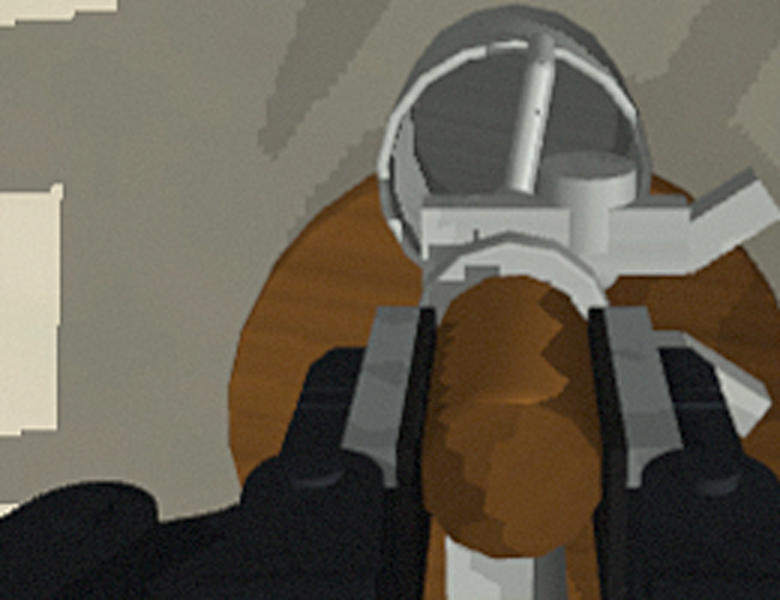

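View pics/s12.png

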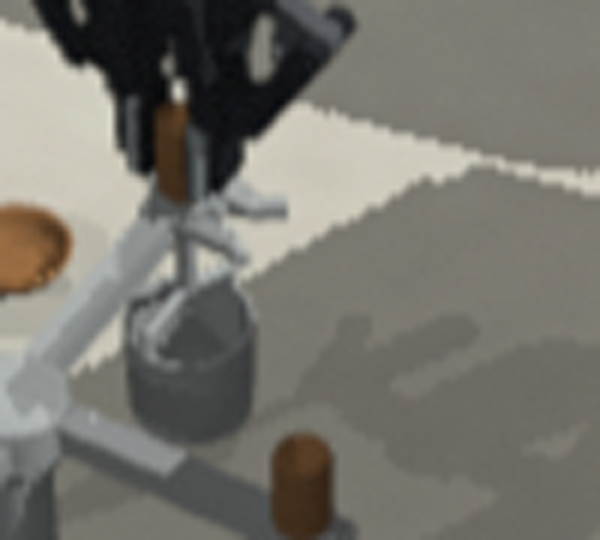

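```bash
python3 -m creep '0.45 0 0 0 0 0 0; 0.45 0 0 0 0 0 0; 0.45 0 0 0 0 0 0; 0.45 0 0 0 0 0 0'
python3 -m creep '0.45 -0.5 0 0 0 0 0; 0.45 -1.5 0 0 0 0 0; 0.45 -2.5 0 0 0 0 0; 0.45 -3 0 0 0 0 0; 0.45 -3 0 0 0 0 0; 0.45 -1 0 3 0 0 0; 0.45 0 0 3 0 0 0; 0.45 0 0 1 0 0 0; 0.45 0 0 0 0 0 0'
python3 - <<'E'
from h import *
o=st()
im,d=ctrl.camera("wrist"); cv2.imwrite("pics/w13.png",im); np.save("w13.npy",d); np.save("w13W.npy",campose("wrist",o))
im,d=ctrl.camera("scene"); cv2.imwrite("pics/s13.png",im)
E
```

```text
time_s: 26.1
eef_pos: [0.495, -0.0395, 0.2129]
eef_rot: [0.707, -0.043, 0.705, 0.041]
wrist_force: [-0.2, -0.4, 0.2]
opening: 0.45
time_s: 27.22
eef_pos: [0.5665, -0.031, 0.3414]
eef_rot: [0.709, -0.044, 0.702, 0.039]
wrist_force: [-0.3, 0.3, 0.7]
opening: 0.447
t 27.23 p [ 0.5665 -0.031   0.3414] psi 6.77 f [-0.31  0.32  0.71] op 0.447 q [-15.0, 5.0, 86.0, -0.0, 89.0, -112.0] xaxis [ 0.01  -0.006 -1.   ]
```

View pics/w13.png

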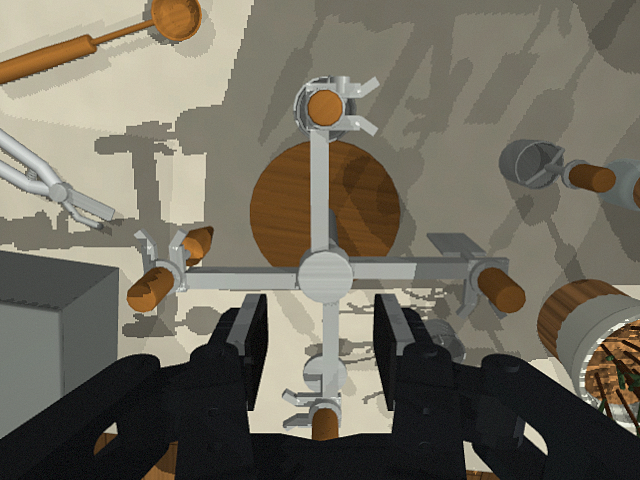

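View pics/s13.png

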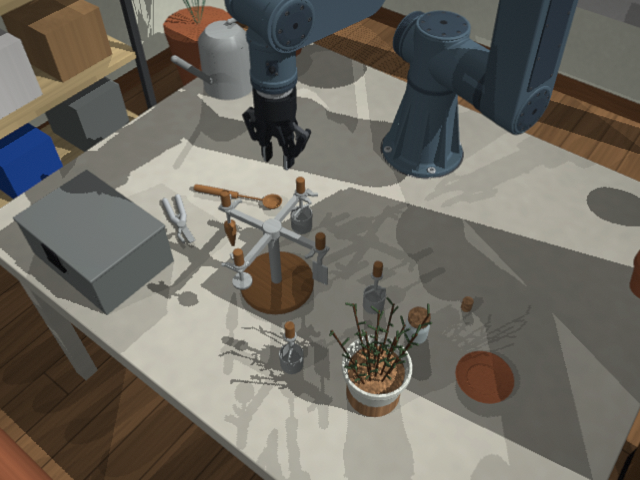

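```bash
python3 - <<'E'
from h import *
W=np.load("w13W.npy"); d=np.load("w13.npy"); P=cloud("wrist",d,W); Q=P.reshape(-1,3)
k=(np.hypot(Q[:,0]-.492,Q[:,1]+.038)<.02)&(Q[:,2]>.235)&(Q[:,2]<.25); t=Q[k]; kc=((t.min(0)+t.max(0))/2); print("knob top",kc,np.median(t[:,2]))
A=Q[(Q[:,2]>.195)&(Q[:,2]<.208)]; D=A[:,:2]-HUB; r=np.hypot(*D.T); a=np.degrees(np.arctan2(D[:,1],D[:,0]))
h=A[(A[:,2]>.2025)&(r<.03)]; print("hub",(h[:,:2].min(0)+h[:,:2].max(0))/2, h[:,:2].max(0)-h[:,:2].min(0))
for a0 in (-85,95,185):
    kk=(r>.03)&(r<.085)&(abs((a-a0+180)%360-180)<20); p=D[kk]
    U,s,V=np.linalg.svd(p-p.mean(0),full_matrices=False); dr=V[0]*np.sign(V[0]@p.mean(0)); print(a0,(np.degrees(np.arctan2(dr[1],dr[0]))%360).round(2))
im=cv2.imread("pics/w13.png"); cv2.imwrite("pics/w13b.png",cv2.resize(im[60:160,260:400],None,fx=5.5,fy=5.5,interpolation=cv2.INTER_CUBIC))
E
```

```text
knob top [ 0.49325644 -0.03848886  0.23951725] 0.24036321775820846
hub [ 0.60506265 -0.02449736] [0.03872378 0.03863998]
-85 276.85
95 96.61
185 186.66
```

View pics/w13b.png

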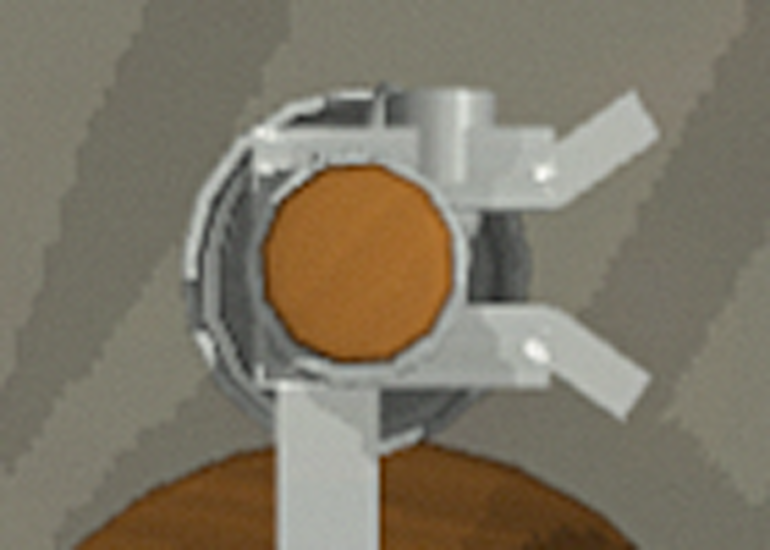

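```bash
python3 -c "
from h import *
st(); print(ctrl.hand_in())"
```

```text
t 27.32 p [ 0.5659 -0.0311  0.3412] psi 6.75 f [ 0.05  0.03 -0.33] op 0.452 q [-15.0, 5.0, 86.0, -0.0, 89.0, -112.0] xaxis [ 0.01  -0.006 -1.   ]
the job is handed in; nothing more can be done
None
```

The measuring cup now hangs by its collar in the empty hook, and the job is handed in at 27.3 s. No verdict was reported.

**Carousel:** I turned it anticlockwise with the shut fingers, from about 48° to about 187°. There it met the stop: the force rose from 3 N to about 11 N, then held at 5 N with no further movement.

**Cup:** I then gripped the nearest cup by its knob, lifted it and slid its stem along the slot. It passed the catch at about 9 N and reached the slot's closed end at about 6 N. I lowered it until the collar rested on the plate, released it and drew clear.

**Last checks:**
- The knob top is at 240.4 mm, against 241 mm expected for a hung cup, and the collar looks flat on the plate.
- The stem sits within about 2 mm of the measured seat. While it slid in, the tool drifted about 2 mm towards the inner wall of the slot, slightly more than the 1.3 mm of play there.
- The rotor is still at 186.7°.
- In the last scene picture the other things look unmoved. I judged this by eye and did not measure it.
- The wrist force is about zero.

Forces were read only at the end of each short move, so brief peaks between readings were not seen.

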